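Lock a bayonet fuse carrier into a power module

TASK

Take the fuse carrier out of its parking block and fit it in the steel bayonet barrel on top of the power module: lugs into the two open slots, push in against the spring, twist clockwise (seen from above) to the stop, and let the spring lift the lugs into their notches so that it stays locked when you let go, its grip wing along the long side of the module. Do it by feel and gently, without forcing the carrier against the barrel (well under 30 N), and leave the other items on the bench where they are.

Things in the scene. Friction and masses are not known exactly. Their poses are not given: they have to be found in the camera images.
- carrier_mid (a point): Fuse carrier: loose, 90 g, 70 mm tall, upright, in the parking block at the start. Point on its axis, half-way up, 35 mm above the stem tip. z up; x along both the grip wing and the lugs (half-turn symmetric). Grey flange, 46 mm diameter, 36 to 40 mm above the tip.
- carrier_wing (a point): Middle of the carrier's grip wing, a flat upright grey bar 34 mm long (x), 12 mm thick (y), 30 mm high, standing on the flange. Point on the axis, 20 mm above carrier_mid, 15 mm above the flange's top.
- carrier_tip (a point): Lower end of the carrier's white stem, on its axis: 20 mm diameter, 36 mm long, tapered foot. Two opposite brass lugs, 6 mm wide and 6 mm high, centred 8 mm above this point, reach 17.5 mm from the axis along +x and -x.
- block: Parking block, fixed: aluminium, 62 x 62 x 40 mm, with a 39 mm through hole in which the carrier hangs by its flange. Origin under its centre, z up.
- module: Power module, fixed: brass box with grey top 55 mm above the bench, 170 mm long (x from -115 to +55 mm), 100 mm wide (y); heat sink with fan, 42 mm square, 27 mm high on the grey top, at x = -85 mm. Origin on the bench under the bayonet barrel's axis, z up. Fitted: wing at +70 deg to module x to enter; locked with the wing along module x (either way round).
- barrel_foot (a point): On the grey top, on the barrel's axis. Upright steel barrel: bore 23 mm, outside 36 mm. Its height differs from unit to unit and is NOT measured: rim 46 mm above this point, give or take 10 mm; all inside shifts with it. Spring plunger meets the stem tip 19 mm below the rim, 1.2 N per mm: 6 N locked, 12 N when the lugs just clear the tooth, 15 N when they hit the hard channel floor.
- entry_slot (a point): One of two opposite slots, cut through the barrel wall and open at the rim, about 9 mm wide at the bore, a tick beside each; on the line +70 deg (counter-clockwise from above) from module x. Point 15 mm off the axis at the rim's nominal height (true rim +-10 mm). Slots lead down to a channel, floor 26.5 mm below the rim, that runs clockwise under a tooth (lower edge 18 mm below the rim).
- lock_notch (a point): Above one of the two opposite locking notches on the module's x axis, 15 mm off the barrel's axis, at the rim's nominal height (true rim +-10 mm). 70 deg clockwise from the entry slots; notch roof 13 mm below the rim, 5 mm above the tooth's lower edge; wall stops the lugs just past it (about 0.1 rad). Locked, carrier_mid is 57 mm (+-10) above barrel_foot.
- driver_mid (a point): Bystander: screwdriver with black handle, 150 mm long, lying on the bench; this point is at its middle 10 mm up, x along it. Leave it.
- jar: Bystander: clear jar with a white cap, 48 mm diameter, 55 mm tall; origin under its centre. Leave it.
- adapter: Bystander: aluminium adapter block 34 x 34 x 26 mm with a brass stub at each end; origin under its centre. Leave it.
There are look-alikes about, which are no part of the job. Leave any purple look-alike of the part that bears carrier_mid alone.

How it is judged:
On the way:
1. the carrier's lugs are down in the entry slots of the barrel (horizontal distance between carrier_mid and module below 0.004 m and z of carrier_mid in the frame of module below 0.1205 m and angle between the x axis of carrier_mid and the x axis of module, either way round above 0.8 rad).
At the end, for the whole second after the job is handed in: The carrier sits in the barrel, locked in the notches: its axis within 4 mm of the barrel's, its mid point 45.5 to 68.5 mm above the grey top, its wing within 0.15 rad of the module's long side, upright within 0.12 rad, held by the spring (over 2 N against the barrel), released and at rest (horizontal distance between carrier_mid and module below 0.004 m and z of carrier_mid in the frame of module between 0.1005 and 0.1235 m and angle between the x axis of carrier_mid and the x axis of module, either way round below 0.15 rad and angle between carrier_mid's own z axis and vertical below 0.12 rad and contact force between carrier and module above 2 N and linear speed of carrier below 0.01 m/s); the robot touches nothing.
It fails at once if the carrier is forced: more than 30 N in all between carrier and module (with its barrel) (contact force between carrier and module above 30 N).
It fails at once if a bystander is moved more than 20 mm (distance of any of driver_mid, jar, adapter from where it was at the start of the episode above 0.02 m).
It also fails if it takes over 72 s, if anything falls off the work surface, if the arm or the gripper's body presses on something with over 40 N, if the wrist force passes 120 N, or if a joint passes its speed limit or range.

ROBOT

A 7-joint arm with a two-finger parallel gripper is mounted at the origin on the work surface. World frame = base frame: x ahead of the robot, y to its left, z up, the work surface at z = 0. Lengths are in m, angles in rad, forces in N, time in s.
With the tool pointing down it reaches from about 0.425 to 0.95 m from the base axis. Payload 4.7 kg.
Tool frame: the origin (TCP) lies on the centre line of the jaws, within the pads' length; the fingertips stand bot.nose_length ahead of it and the grasp point (between the pads) lies 8 mm behind it (bot.nose_length is the distance from the TCP to the fingertips, in m); z points along the fingers, x is the direction in which the jaws open and shut, and the axes are right-handed (so a half turn about z gives the same grasp; the last joint's range is limited). The gripper opens to 85 mm and grips with 20 to 120 N. Pads are 22 mm wide; open, the fingers measure 114 mm over their backs; the gripper's body (76 mm by 85 mm) begins 54 mm behind the grasp point. The pads swing forward as they close: fully open they stand 13 mm farther back than shut.
Start: joints at [-1.144, 0.469, -0.049, 1.532, 0.024, 1.141, -0.082], TCP at [0.297, 0.606, 0.242] pointing down, gripper open.
Joint ranges: [-2.59, 2.59], [-0.33, 1.99], [-1.39, 1.29], [0.1, 2.45], [-1.04, 4.18], [0.21, 1.99], [-2.66, 2.66]. Speed limits (rad/s): [2.57, 2.57, 3.14, 3.14, 3.14, 3.14, 3.14].

INTERFACE

Orientations are given as a unit quaternion [w, x, y, z].
In Python, from workcell import sensors, get_image, camera_info, workorder, bot gives the robot as it stands. The module is installed in compiled form; this text tells all that it offers.
- The arm moves only by the tool send_rows, never from a script. Its argument "plan" is a list of rows, each an object with "offset": the shift along the world's x, y, z in cm, a list of three; "rot": the turn, a rotation vector about the world's x, y, z in degrees, a list of three; "fingers": the opening, from 0 (shut) to 1 (fully open). A call has 1 to 12 rows; each row is the pose to reach, as a shift and turn from the pose commanded when the call began; what a row does not reach only later rows make up. A row lasts 1/10 s, in which the tool goes at most 50 mm and 8.59 degrees, less where a joint would pass 70% of its speed; a pose out of reach is approached as far as the arm can. A call with a gripper value outside its range is refused whole. The fingers move at their own pace and stop on an object; the grip force is fixed at half the most. Time passes only in rows, so rows that repeat a pose let the fingers close. It gives the time, the measured TCP pose, the force and the opening at its end, in the units of the state.
- sensors.sense(): the state, without advancing time (a new reading comes with each control period).
- get_image(name): name is "scene" or "top" or "wrist"; returns the picture (480x640x3 uint8, red, green, blue); there is no depth.
- camera_info(name): a dict with "intrinsics" (3x3 intrinsics, pixels), "k1" (the pictures are not rectified: a ray, as slopes to the right and down, at radius r is drawn at 1 + k1 r^2 times it, then the intrinsics apply), "pose" (4x4, takes a point from camera to world coordinates). Camera axes: x right, y down, z forward; pixel columns grow to the right and rows downward; lengths in m; the calibration is good to about 2 mm. A picture is of the moment at which its call begins: read the wrist's pose just before it. camera_info takes no time and is no camera call; for the wrist camera it gives the pose at the moment of the call.
- workorder.close_job(): hands the job in, once; it reports no verdict.
The state is a dict: "clock": time; "joints": joint angles; "joint_vel": joint speeds; "tau": joint torques, N m; "ee_pos": TCP position; "tool_rot": TCP orientation; "force": force on the tool from outside, world axes, zero at the start; "moment": the same for the moment, N m; "width": opening from 0.0 (shut) to 1.0 (fully open).
Only numpy, scipy, OpenCV 4.12 (cv2) and the standard library are available. Lean on these libraries where they do the work, as an engineer would, in place of code of your own. Each camera call takes 0.05 s, during which the arm holds its last target.

## Working session

There is one attempt and no reset: what is moved stays moved. The work goes in short steps, Python scripts to look and compute and a tool call to move; the robot and the scene stay as the last step left them, time stands still between calls to the robot, and variables do not carry over. Pictures are saved under pics/ and viewed, and the job is handed in when it is done.

Besides the shell and the picture viewer there is one more tool, called as name(argument=value, ...), one argument or row to a line, values as JSON. send_rows: Moves the arm, as the interface text tells. Its arguments: {"type":"object","properties":{"plan":{"type":"array","items":{"type":"object","properties":{"offset":{"type":"array","items":{"type":"number"}},"rot":{"type":"array","items":{"type":"number"}},"fingers":{"type":"number"}}}}},"required":["plan"]}

```bash
mkdir -p pics; ls
cat > h.py <<'E'
import numpy as np, cv2
from workcell import sensors, get_image, camera_info, workorder, bot
def snap(name,fn):
    ci=camera_info(name); im=get_image(name); cv2.imwrite('pics/'+fn+'.png',im[:,:,::-1]); np.save('pics/'+fn+'_pose.npy',np.array(ci['pose'])); return im,ci
def ray(ci,u,v,pose=None):
    K=np.array(ci['intrinsics']);P=np.array(ci['pose'] if pose is None else pose)
    d=np.array([(u-K[0,2])/K[0,0],(v-K[1,2])/K[1,1]]);k=ci['k1'];s=d.copy()
    for _ in range(30): s=d/(1+k*(s@s))
    r=P[:3,:3]@np.array([s[0],s[1],1]);return P[:3,3],r/np.linalg.norm(r)
def onz(ci,u,v,z,pose=None):
    o,r=ray(ci,u,v,pose);return o+r*(z-o[2])/r[2]
def proj(ci,p,pose=None):
    K=np.array(ci['intrinsics']);P=np.array(ci['pose'] if pose is None else pose)
    q=P[:3,:3].T@(np.array(p)-P[:3,3]);s=q[:2]/q[2];s=s*(1+ci['k1']*(s@s));return K[0,0]*s[0]+K[0,2],K[1,1]*s[1]+K[1,2]
def tri(rs):
    A=np.zeros((3,3));b=np.zeros(3)
    for o,d in rs:
        M=np.eye(3)-np.outer(d,d);A+=M;b+=M@o
    return np.linalg.solve(A,b)
E
python3 - <<'E'
from h import *
s=sensors.sense();print(s,bot.nose_length)
for n in ['scene','top','wrist']:
    im,ci=snap(n,n+'0');print(n,ci)
E
```

```text
pics
{'clock': 0.0, 'joints': array([-1.14389179,  0.46946638, -0.04859428,  1.53371931,  0.02411793,
        1.14101649, -0.08233153]), 'joint_vel': array([0.00039412, 0.00026382, 0.00021785, 0.00056973, 0.00051709,
       0.00015105, 0.00082562]), 'tau': array([-6.59661646e-05, -5.10305250e+01, -4.69733344e-02, -2.37709451e+01,
        1.05581403e-02,  7.42718170e-03, -6.81288540e-06]), 'ee_pos': array([0.29686451, 0.60556803, 0.24123386]), 'tool_rot': array([ 5.73962353e-04,  8.48580166e-01,  5.29065854e-01, -8.32992087e-04]), 'force': array([ 0.0155303 , -0.08130024, -0.17284364]), 'moment': array([ 0.02028327, -0.01588122,  0.01263508]), 'width': 0.9973672614945308} 0.011
scene {'intrinsics': array([[454.38907326,   0.        , 316.26237939],
       [  0.        , 454.38907326, 249.64877253],
       [  0.        ,   0.        ,   1.        ]]), 'k1': -0.012642303587860877, 'pose': array([[-0.73531228,  0.4272601 , -0.52608427,  1.00925705],
       [ 0.67764739,  0.47551298, -0.56096473,  0.39217436],
       [ 0.01048206, -0.76898388, -0.63918222,  0.61759122],
       [ 0.       
[... 258 characters left out ...]
ay([[-0.00731093, -0.98298275,  0.18355233,  0.46156091],
       [-0.99995351,  0.00603244, -0.00752265, -0.03073138],
       [ 0.00628737, -0.1835988 , -0.98298116,  0.80023021],
       [ 0.        ,  0.        ,  0.        ,  1.        ]])}
wrist {'intrinsics': array([[415.29697145,   0.        , 323.57408047],
       [  0.        , 415.29697145, 243.19095785],
       [  0.        ,   0.        ,   1.        ]]), 'k1': -0.07635638109351751, 'pose': array([[ 0.44002409,  0.85612325,  0.270983  ,  0.22725736],
       [ 0.89798385, -0.41885448, -0.13485521,  0.64051634],
       [-0.00195023,  0.3026779 , -0.95309091,  0.37406907],
       [ 0.        ,  0.        ,  0.        ,  1.        ]])}
```

View pics/scene0.png

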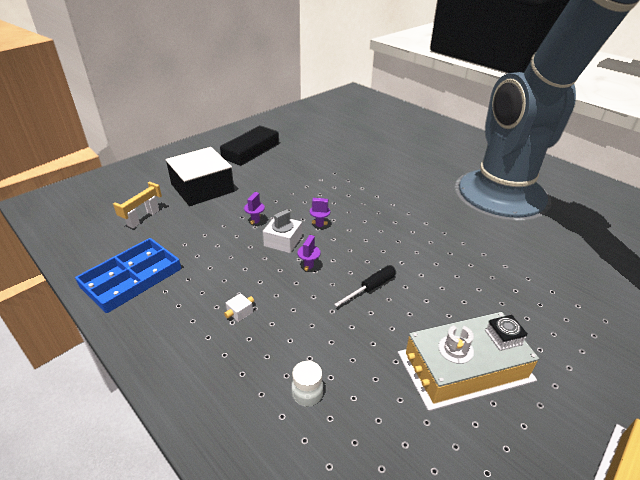

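View pics/top0.png

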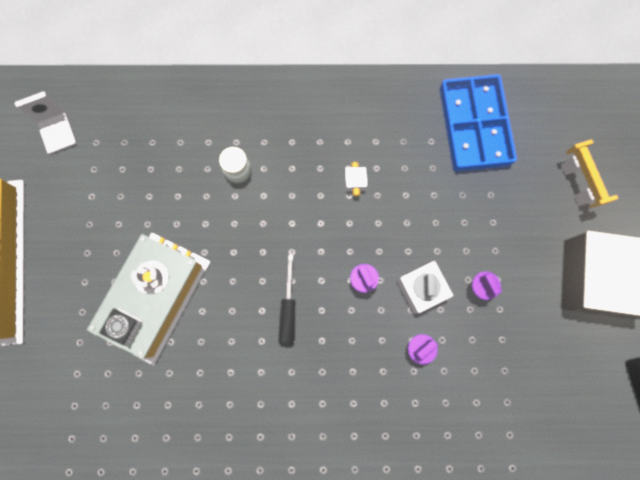

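View pics/wrist0.png

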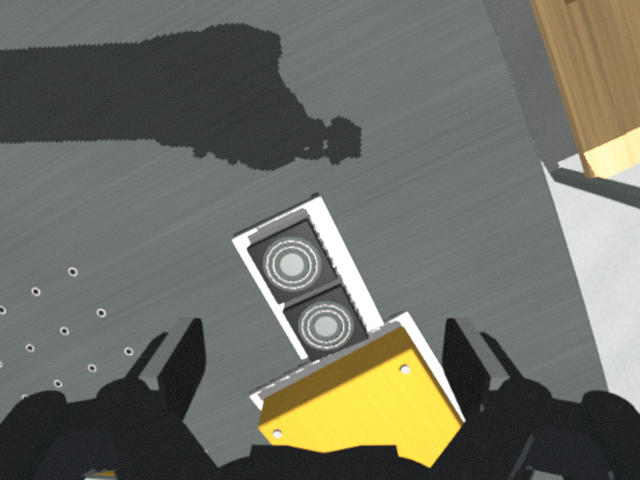

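The carrier candidates in the top view are the grey wing in the aluminium block at (427,287) and purple look-alikes at (364,279), (422,350) and (487,286). The grey one in the block fits the description, so I'll confirm it in a crop. The module's barrel is at about (150,277), the jar at (235,163), the driver at (288,300) and the adapter at (356,178).

Run:
```python
import cv2,numpy as np
t=cv2.imread('pics/top0.png')
a=cv2.resize(t[240:340,340:470+0],None,fx=4,fy=4,interpolation=cv2.INTER_CUBIC)
b=cv2.resize(t[225:370,80:215],None,fx=4,fy=4,interpolation=cv2.INTER_CUBIC)
cv2.imwrite('pics/cA.png',cv2.resize(t[252:322,392:460],None,fx=8,fy=8,interpolation=cv2.INTER_CUBIC))
cv2.imwrite('pics/cB.png',b)
s=cv2.imread('pics/scene0.png')
cv2.imwrite('pics/cS.png',np.hstack([cv2.resize(s[185:275,235:335],(400,360)),cv2.resize(s[310:410,395:495+10],(396,360))]))
```

```text
(no output)
```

View pics/cA.png

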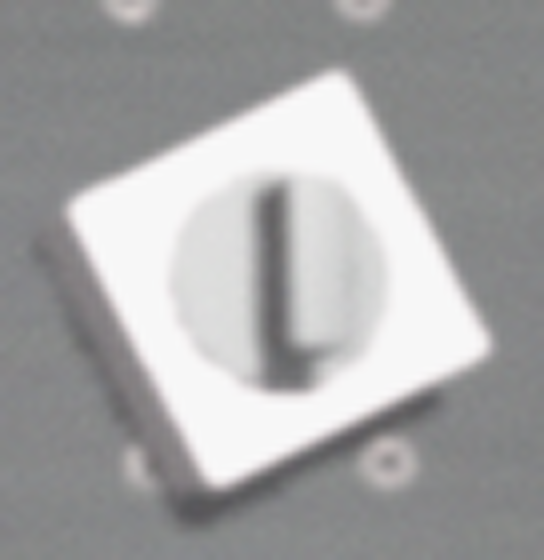

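View pics/cB.png

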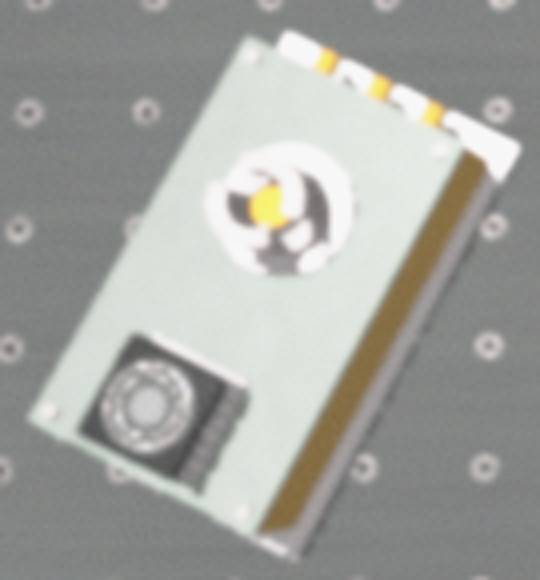

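View pics/cS.png

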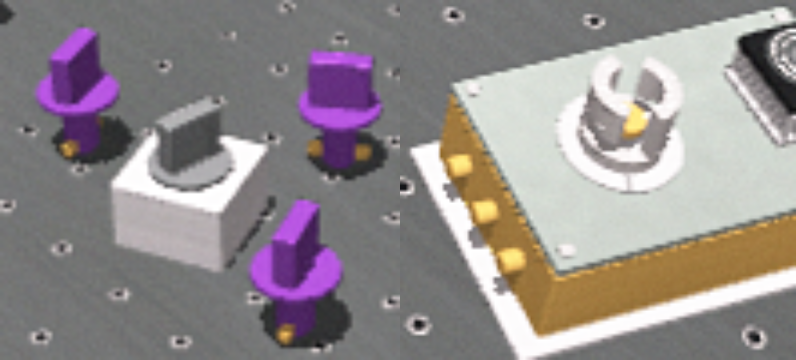

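The grey carrier sits in the aluminium block and the three purple ones stand free on the bench, so the grey one is the target. Next I'll get rough positions from the top view.

Run:
```python
from h import *
ci=camera_info('top');cs=camera_info('scene')
o=lambda u,v,z:np.round(onz(ci,u,v,z),4)
# cA: px=392+x/8, py=252+y/8
c=lambda x,y,z:o(392+(x+.5)/8-.5,252+(y+.5)/8-.5,z)
print('block corners',[c(*p,.04) for p in [(68,205),(340,70),(490,345),(215,490)]])
print('flange',[c(*p,.044) for p in [(168,285),(386,285),(280,395)]])
print('wing edge bottom/ top dark', c(258,385,.044),c(258,185,.044),c(288,350,.074),c(285,180,.074),c(345,350,.074))
b=lambda x,y,z:o(80+(x+.5)/4-.5,225+(y+.5)/4-.5,z)
cor=[b(*p,.055) for p in [(252,38),(475,155),(262,530),(30,420)]]
print('module corners',cor)
C=np.array(cor)
print([np.linalg.norm(C[i]-C[(i+1)%4]) for i in range(4)])
xa=((C[0]-C[3])+(C[1]-C[2]));print('yaw',np.degrees(np.arctan2(xa[1],xa[0])))
print('barrel flange', b(280,210,.055))
for n,p,z in [('jar',(234,158),.055),('adapter',(356,178),.02),('drv',(288,300),.01)]: print(n,o(*p,z))
for p in [(364,279),(422,350),(487,286)]: print('purple',o(*p,.07))
```

```text
block corners [array([ 0.5508, -0.177 ,  0.04  ]), array([ 0.578 , -0.2335,  0.04  ]), array([ 0.522 , -0.2606,  0.04  ]), array([ 0.4936, -0.204 ,  0.04  ])]
flange [array([ 0.5341, -0.1956,  0.044 ]), array([ 0.5338, -0.2393,  0.044 ]), array([ 0.512 , -0.2169,  0.044 ])]
wing edge bottom/ top dark [ 0.514  -0.2126  0.044 ] [ 0.5541 -0.2146  0.044 ] [ 0.5186 -0.2115  0.074 ] [ 0.5514 -0.2126  0.074 ] [ 0.5185 -0.2224  0.074 ]
module corners [array([0.6212, 0.2367, 0.055 ]), array([0.5731, 0.1456, 0.055 ]), array([0.4287, 0.2215, 0.055 ]), array([0.4709, 0.3132, 0.055 ])]
[np.float64(0.10301854202035665), np.float64(0.16313236956533184), np.float64(0.10094419250259022), np.float64(0.16864856951661344)]
yaw -27.345115368943603
barrel flange [0.5517 0.2216 0.055 ]
jar [0.7492 0.0932 0.055 ]
adapter [ 0.7254 -0.1119  0.02  ]
drv [0.5174 0.0053 0.01  ]
purple [ 0.5448 -0.1152  0.07  ]
purple [ 0.4367 -0.1998  0.07  ]
purple [ 0.5327 -0.3053  0.07  ]
```

send_rows(
  plan=[
    {"offset": [6, -9, 0], "rot": [0, 0, 6], "fingers": 1},
    {"offset": [12, -18, 0], "rot": [0, 0, 12], "fingers": 1},
    {"offset": [18, -27, 0], "rot": [0, 0, 18], "fingers": 1},
    {"offset": [22, -33, 0], "rot": [0, 0, 23.6], "fingers": 0.5},
    {"offset": [25.5, -38.4, 0], "rot": [0, 0, 23.6], "fingers": 0.5},
    {"offset": [25.5, -38.4, 0], "rot": [0, 0, 23.6], "fingers": 0.5},
    {"offset": [25.5, -38.4, 0], "rot": [0, 0, 23.6], "fingers": 0.5},
    {"offset": [25.5, -38.4, 0], "rot": [0, 0, 23.6], "fingers": 0.5},
    {"offset": [25.5, -38.4, 0], "rot": [0, 0, 23.6], "fingers": 0.5},
    {"offset": [25.5, -38.4, 0], "rot": [0, 0, 23.6], "fingers": 0.5},
    {"offset": [25.5, -38.4, 0], "rot": [0, 0, 23.6], "fingers": 0.5},
    {"offset": [25.5, -38.4, 0], "rot": [0, 0, 23.6], "fingers": 0.5},
  ],
)

```text
clock: 1.35
ee_pos: [0.5511, 0.2237, 0.2421]
tool_rot: [-0.001, 0.722, 0.692, -0.0]
force: [0.2, 0.5, 0.0]
width: 0.498
```

Run:
```python
from h import *
im,ci=snap('wrist','w1');print(ci['pose'][:3,3], sensors.sense()['joint_vel'].round(3),sensors.sense()['joints'].round(3))
```

```text
[0.47371869 0.22748496 0.37486486] [-0.013 -0.002 -0.004  0.     0.005  0.     0.003] [-0.465  0.337  0.01   1.733 -0.005  1.072  1.077]
```

View pics/w1.png

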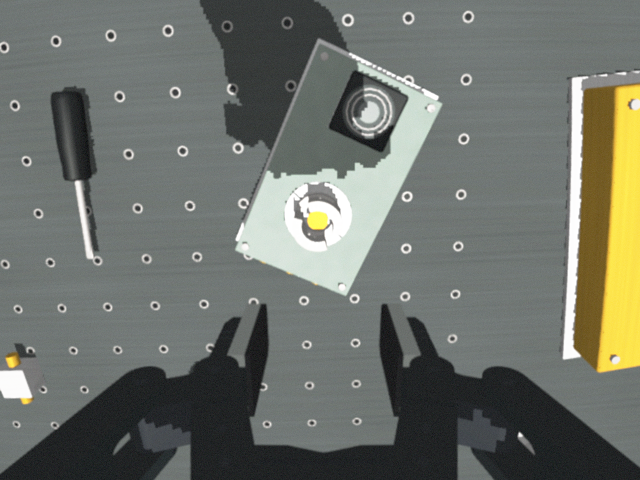

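Run:
```python
import cv2,numpy as np
t=cv2.imread('pics/w1.png')
cv2.imwrite('pics/c1.png',cv2.resize(t[172:262,268:368],None,fx=6,fy=6,interpolation=cv2.INTER_CUBIC))
```

```text
(no output)
```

View pics/c1.png

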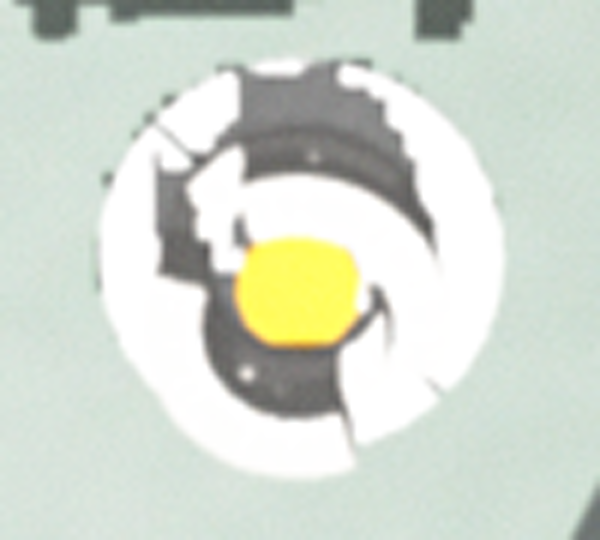

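```bash
cat > m1.py <<'E'
from h import *
import sys
def module(cam,fn,box,seedlow):
    im=cv2.imread(f'pics/{fn}.png');ci=camera_info(cam);P=np.load(f'pics/{fn}_pose.npy')
    hsv=cv2.cvtColor(im,cv2.COLOR_BGR2HSV)
    return im,ci,P,hsv
for cam,fn,box in [('wrist','w1',(268,172,368,262)),('top','top0',(120,250,180,305))]:
    im=cv2.imread(f'pics/{fn}.png');ci=camera_info(cam);P=np.load(f'pics/{fn}_pose.npy')
    x0,y0,x1,y1=box;c=im[y0:y1,x0:x1].astype(int)
    c4=cv2.resize(im[y0:y1,x0:x1],None,fx=4,fy=4,interpolation=cv2.INTER_LINEAR)
    hsv=cv2.cvtColor(c4,cv2.COLOR_BGR2HSV)
    white=((c4.min(2)>238)).astype(np.uint8)
    n,l,st,ce=cv2.connectedComponentsWithStats(white)
    k=1+np.argmax(st[1:,4]);m=np.zeros_like(white)
    m=(white>0).astype(np.uint8)
    pts=cv2.findNonZero(m);h=cv2.convexHull(pts)
    e=cv2.fitEllipse(h);print(fn,e, st[k])
    u,v=(e[0][0]+.5)/4-.5+x0,(e[0][1]+.5)/4-.5+y0
    for z in (.055,.058): print('ring centre',onz(ci,u,v,z,P).round(4), 'diam',)
    # hull to plane circle fit
    hp=np.array([onz(ci,(p[0][0]+.5)/4-.5+x0,(p[0][1]+.5)/4-.5+y0,.055,P)[:2] for p in h])
    A=np.c_[2*hp,np.ones(len(hp))];b=(hp**2).sum(1);s=np.linalg.lstsq(A,b,rcond=None)[0];r=np.sqrt(s[2]+s[0]**2+s[1]**2)
    res=np.linalg.norm(hp-s[:2],axis=1)-r;print('circle z55',s[:2].round(4),'r',r.round(4),'res',res.std().round(4),np.abs(res).max().round(4))
    y=(hsv[:,:,0]>18)&(hsv[:,:,0]<36)&(hsv[:,:,1]>120)
    n,l,st,ce=cv2.connectedComponentsWithStats(y.astype(np.uint8));k=1+np.argmax(st[1:,4]);print('plunger',st[k],(ce[k]+.5)/4-.5+[x0,y0])
    q=(ce[k]+.5)/4-.5+[x0,y0]
    for z in (.07,.082,.092): print(z,onz(ci,*q,z,P).round(4))
E
python3 m1.py
```

```text
w1 ((199.73663330078125, 176.41783142089844), (267.6270446777344, 277.2408142089844), 2.637908935546875) [  128    45   208   250 18447]
ring centre [0.5517 0.2197 0.055 ] diam
ring centre [0.551  0.2197 0.058 ] diam
circle z55 [0.5525 0.2196] r 0.0274 res 0.0008 0.0018
plunger [ 157  161   80   71 4776] [317.02973199 220.51156826]
0.07 [0.5518 0.2194 0.07  ]
0.082 [0.5487 0.2198 0.082 ]
0.092 [0.5462 0.22   0.092 ]
top0 ((121.28749084472656, 108.3038330078125), (130.3927001953125, 145.89414978027344), 81.04772186279297) [  46   43  146  128 6505]
ring centre [0.5524 0.2211 0.055 ] diam
ring centre [0.552  0.2201 0.058 ] diam
circle z55 [0.5522 0.2212] r 0.0273 res 0.0012 0.0026
plunger [ 91  88  33  38 701] [146.24197575 276.35502853]
0.07 [0.5511 0.2218 0.07  ]
0.082 [0.5497 0.2176 0.082 ]
0.092 [0.5484 0.2142 0.092 ]
```

Run:
```python
from h import *
for cam,fn in [('wrist','w1'),('top','top0')]:
    im=cv2.imread(f'pics/{fn}.png').astype(int);ci=camera_info(cam);P=np.load(f'pics/{fn}_pose.npy')
    B,G,R=[im[:,:,i] for i in range(3)]
    m=((G-R>7)&(G-B>-2)&(G>70)).astype(np.uint8)
    m=cv2.morphologyEx(m,cv2.MORPH_OPEN,np.ones((3,3)))
    n,l,st,ce=cv2.connectedComponentsWithStats(m);k=1+np.argmax(st[1:,4]);print(fn,st[k])
    h=cv2.convexHull(cv2.findNonZero((l==k).astype(np.uint8)))[:,0]
    hp=np.array([onz(ci,*p,.055,P)[:2] for p in h],np.float32)
    r=cv2.minAreaRect(hp);print(r);print(cv2.boxPoints(r).round(4).tolist())
    o=cv2.imread(f'pics/{fn}.png');cv2.polylines(o,[h.reshape(-1,1,2)],True,(0,0,255),1);cv2.imwrite(f'pics/h_{fn}.png',o[st[k][1]-10:st[k][1]+st[k][3]+10,st[k][0]-10:st[k][0]+st[k][2]+10])
    bp=cv2.boxPoints(r);c=bp.mean(0)
    # long axis
    e=[bp[1]-bp[0],bp[2]-bp[1]];L=max(e,key=lambda v:np.linalg.norm(v));L=L/np.linalg.norm(L);L=L if L[0]>0 else -L
    print('yaw',np.degrees(np.arctan2(L[1],L[0])),'barrel from centre',c+L*.030)
```

```text
w1 [  235    62   208   234 13915]
((0.5240457057952881, 0.2333255112171173), (0.10199735313653946, 0.17184960842132568), 63.227108001708984)
[[0.4244000017642975, 0.226500004529953], [0.5777999758720398, 0.14910000562667847], [0.6237000226974487, 0.2401999980211258], [0.47029998898506165, 0.3176000118255615]]
yaw -26.772894 barrel from centre [0.55082965 0.21981186]
top0 [121 345   3   3   9]
((0.44567182660102844, 0.25791123509407043), (0.0032867833506315947, 0.0030050964560359716), 89.54391479492188)
[[0.4442000091075897, 0.2563000023365021], [0.4472000002861023, 0.2563000023365021], [0.4472000002861023, 0.25949999690055847], [0.4442000091075897, 0.2596000134944916]]
yaw 89.54385 barrel from centre [0.44591066 0.28791028]
```

send_rows(
  plan=[
    {"offset": [-0.4, -4, 0], "rot": [0, 0, 0], "fingers": 0.5},
    {"offset": [-0.6, -9, 0], "rot": [0, 0, 0], "fingers": 0.5},
    {"offset": [-0.8, -14, 0], "rot": [0, 0, 0], "fingers": 0.5},
    {"offset": [-1, -19, 0], "rot": [0, 0, 0], "fingers": 0.5},
    {"offset": [-1.2, -24, 0], "rot": [0, 0, 0], "fingers": 0.5},
    {"offset": [-1.4, -29, 0], "rot": [0, 0, 0], "fingers": 0.5},
    {"offset": [-1.6, -34, 0], "rot": [0, 0, 0], "fingers": 0.5},
    {"offset": [-1.6, -39, 0], "rot": [0, 0, 0], "fingers": 0.5},
    {"offset": [-1.6, -44, 0], "rot": [0, 0, 0], "fingers": 0.5},
    {"offset": [-1.6, -44, 0], "rot": [0, 0, 0], "fingers": 0.5},
    {"offset": [-1.6, -44, 0], "rot": [0, 0, 0], "fingers": 0.5},
    {"offset": [-1.6, -44, 0], "rot": [0, 0, 0], "fingers": 0.5},
  ],
)

```text
clock: 2.6
ee_pos: [0.5369, -0.2146, 0.2421]
tool_rot: [-0.001, 0.721, 0.693, 0.001]
force: [0.8, 0.9, -0.2]
width: 0.506
```

Run:
```python
from h import *
im,ci=snap('wrist','w2');s=sensors.sense();print(ci['pose'][:3,3],s['ee_pos'], s['joint_vel'].round(3),s['joints'].round(3))
t=cv2.imread('pics/w2.png')
cv2.imwrite('pics/c2.png',cv2.resize(t[165:275,260:380],None,fx=5,fy=5,interpolation=cv2.INTER_CUBIC))
```

```text
[ 0.45936456 -0.21118527  0.37482594] [ 0.53689683 -0.21459851  0.24217064] [-0.002 -0.003  0.007  0.001  0.003 -0.     0.003] [ 0.136  0.311  0.217  1.781 -0.077  1.058  1.913]
```

View pics/w2.png

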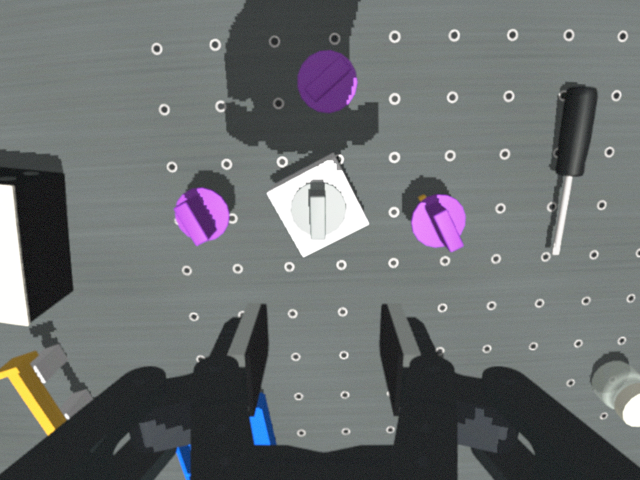

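View pics/c2.png

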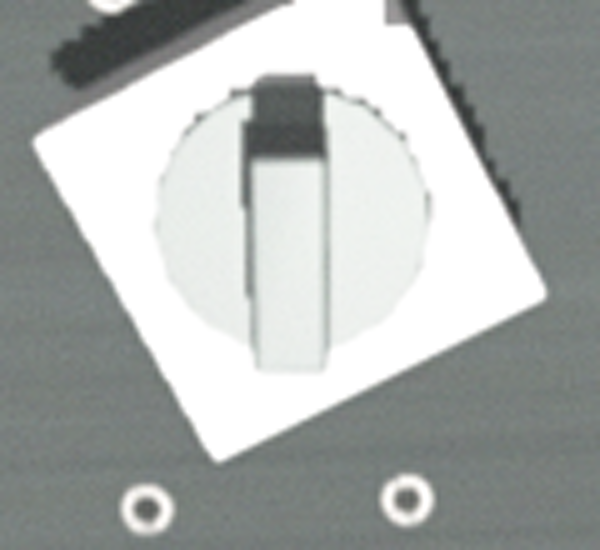

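The crop shows the wing top with corners at about (253,158), (323,158), (327,370) and (255,370), and the flange circle around (293,215). I'll convert these to positions.

Run:
```python
from h import *
ci=camera_info('wrist');P=np.load('pics/w2_pose.npy')
c=lambda x,y,z:onz(ci,260+(x+.5)/5-.5,165+(y+.5)/5-.5,z,P)
W=np.array([c(*p,.074) for p in [(253,158),(323,158),(327,370),(255,370)]]);print(W.round(4))
print('wing ctr',W.mean(0),'len',np.linalg.norm(W[0]-W[3]),np.linalg.norm(W[1]-W[0]),np.linalg.norm(W[2]-W[3]))
d=(W[2]-W[1]+W[3]-W[0]);print('yaw',np.degrees(np.arctan2(d[1],d[0])))
F=np.array([c(*p,.044) for p in [(156,215),(431,215),(200,115),(370,105),(190,315),(395,315)]])[:,:2]
A=np.c_[2*F,np.ones(len(F))];s=np.linalg.lstsq(A,(F**2).sum(1),rcond=None)[0];print('flange',s[:2],np.sqrt(s[2]+s[0]**2+s[1]**2))
Bk=np.array([c(*p,.04) for p in [(35,142),(218,462),(547,295)]]);print('block',Bk.round(4),(Bk[0]+Bk[2])/2,np.linalg.norm(Bk[0]-Bk[1]),np.linalg.norm(Bk[2]-Bk[1]))
s=sensors.sense();q=s['tool_rot'];print('toolx yaw',np.degrees(2*np.arctan2(q[2],q[1])),q,s['ee_pos'])
```

```text
[[ 0.5181 -0.2229  0.074 ]
 [ 0.5185 -0.2126  0.074 ]
 [ 0.5511 -0.2133  0.074 ]
 [ 0.5507 -0.2242  0.074 ]]
wing ctr [ 0.53461047 -0.21824445  0.074     ] len 0.03255164124493088 0.010280278045251163 0.010904861886064097
yaw -1.6951428656510905
flange [ 0.53492639 -0.21809954] 0.02283463712193789
block [[ 0.5207 -0.2597  0.04  ]
 [ 0.5772 -0.2328  0.04  ]
 [ 0.5498 -0.1763  0.04  ]] [ 0.53525603 -0.21800397  0.04      ] 0.06256466697907144 0.0626991736929319
toolx yaw 87.77520933804064 [-5.70388322e-04  7.20700910e-01  6.93245741e-01  4.63421712e-04] [ 0.53689683 -0.21459851  0.24217064]
```

send_rows(
  plan=[
    {"offset": [-0.2, -0.36, -4], "rot": [0, 0, 0], "fingers": 0.5},
    {"offset": [-0.2, -0.36, -8], "rot": [0, 0, 0], "fingers": 0.5},
    {"offset": [-0.2, -0.36, -12], "rot": [0, 0, 0], "fingers": 0.5},
    {"offset": [-0.2, -0.36, -14.5], "rot": [0, 0, 0], "fingers": 0.5},
    {"offset": [-0.2, -0.36, -16], "rot": [0, 0, 0], "fingers": 0.5},
    {"offset": [-0.2, -0.36, -17], "rot": [0, 0, 0], "fingers": 0.5},
    {"offset": [-0.2, -0.36, -17], "rot": [0, 0, 0], "fingers": 0.5},
    {"offset": [-0.2, -0.36, -17], "rot": [0, 0, 0], "fingers": 0.5},
  ],
)

```text
clock: 3.45
ee_pos: [0.5351, -0.2214, 0.0734]
tool_rot: [0.001, 0.722, 0.692, 0.001]
force: [-0.5, -0.9, 0.0]
width: 0.503
```

Run:
```python
from h import *
im,ci=snap('wrist','w3');s=sensors.sense();q=s['tool_rot'];print('toolx yaw',np.degrees(2*np.arctan2(q[2],q[1])),q,s['ee_pos'],s['force'],s['joint_vel'].round(4))
```

```text
toolx yaw 87.50140911944693 [1.08987291e-03 7.22354872e-01 6.91521377e-01 6.59839408e-04] [ 0.53515466 -0.22167313  0.07365864] [ 0.75945616  0.24053855 -0.67615727] [ 0.0027 -0.0047  0.0009 -0.0003  0.0013 -0.0008  0.0004]
```

View pics/w3.png

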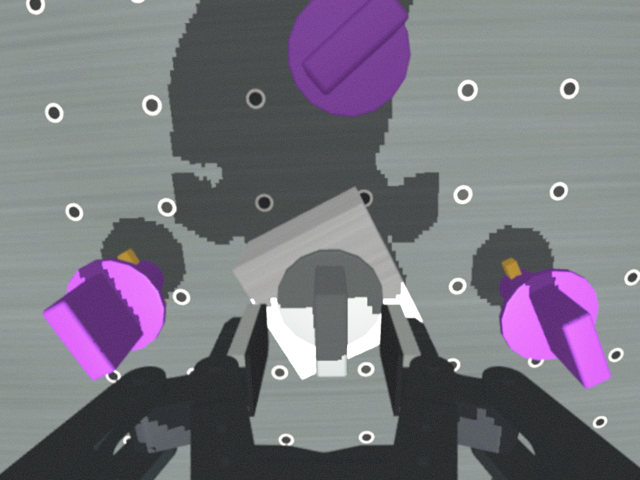

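send_rows(
  plan=[
    {"offset": [0, 0.3, 0], "rot": [0, 0, 0], "fingers": 0.5},
    {"offset": [0, 0.3, -0.5], "rot": [0, 0, 0], "fingers": 0.5},
    {"offset": [0, 0.3, -1], "rot": [0, 0, 0], "fingers": 0.5},
    {"offset": [0, 0.3, -1.4], "rot": [0, 0, 0], "fingers": 0.5},
    {"offset": [0, 0.3, -1.4], "rot": [0, 0, 0], "fingers": 0.5},
    {"offset": [0, 0.3, -1.4], "rot": [0, 0, 0], "fingers": 0.5},
  ],
)

```text
clock: 4.1
ee_pos: [0.534, -0.2185, 0.0581]
tool_rot: [-0.0, 0.722, 0.691, -0.0]
force: [0.6, 0.1, -0.3]
width: 0.496
```

send_rows(
  plan=[
    {"offset": [0, 0, 0], "rot": [0, 0, 0], "fingers": 0.3},
    {"offset": [0, 0, 0], "rot": [0, 0, 0], "fingers": 0.2},
    {"offset": [0, 0, 0], "rot": [0, 0, 0], "fingers": 0.1},
    {"offset": [0, 0, 0], "rot": [0, 0, 0], "fingers": 0},
    {"offset": [0, 0, 0], "rot": [0, 0, 0], "fingers": 0},
    {"offset": [0, 0, 0], "rot": [0, 0, 0], "fingers": 0},
    {"offset": [0, 0, 0], "rot": [0, 0, 0], "fingers": 0},
    {"offset": [0, 0, 0], "rot": [0, 0, 0], "fingers": 0},
  ],
)

```text
clock: 4.9
ee_pos: [0.5343, -0.2186, 0.0586]
tool_rot: [0.0, 0.722, 0.691, 0.0]
force: [-0.2, 0.4, 3.5]
width: 0.129
```

Run:
```python
from h import *
im,ci=snap('wrist','w4');s=sensors.sense();q=s['tool_rot'];print('toolx yaw',np.degrees(2*np.arctan2(q[2],q[1])),q,s['ee_pos'],s['force'],s['moment'],s['joint_vel'].round(4))
```

```text
toolx yaw 87.48239941647712 [2.13335696e-04 7.22470139e-01 6.91402071e-01 1.67538415e-04] [ 0.53434201 -0.2185718   0.05862016] [-0.82020894  0.04106098  3.77499959] [ 0.01509663  0.09204444 -0.02677075] [ 0.0001  0.001   0.0018  0.0011  0.0001 -0.0006  0.0012]
```

View pics/w4.png

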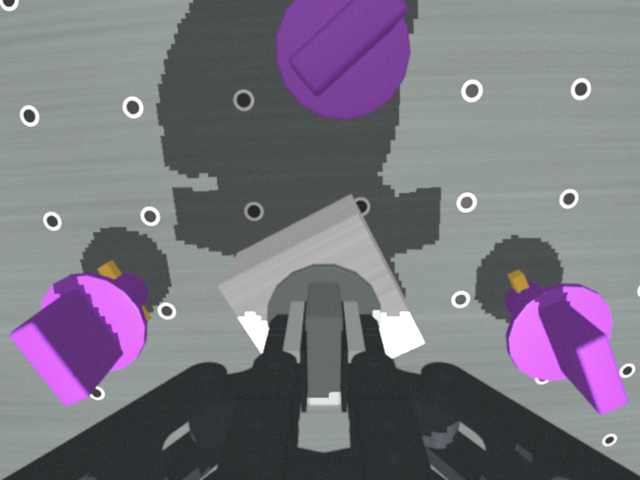

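send_rows(
  plan=[
    {"offset": [0, 0, 0.3], "rot": [0, 0, 0], "fingers": 0},
    {"offset": [0, 0, 0.8], "rot": [0, 0, 0], "fingers": 0},
    {"offset": [0, 0, 1.6], "rot": [0, 0, 0], "fingers": 0},
    {"offset": [0, 0, 3], "rot": [0, 0, 0], "fingers": 0},
    {"offset": [0, 0, 5], "rot": [0, 0, 0], "fingers": 0},
    {"offset": [0, 0, 7], "rot": [0, 0, 0], "fingers": 0},
    {"offset": [0, 0, 9], "rot": [0, 0, 0], "fingers": 0},
    {"offset": [0, 0, 12], "rot": [0, 0, 0], "fingers": 0},
    {"offset": [0, 0, 15], "rot": [0, 0, 0], "fingers": 0},
    {"offset": [0, 0, 16], "rot": [0, 0, 0], "fingers": 0},
    {"offset": [0, 0, 16], "rot": [0, 0, 0], "fingers": 0},
    {"offset": [0, 0, 16], "rot": [0, 0, 0], "fingers": 0},
  ],
)

```text
clock: 6.15
ee_pos: [0.5333, -0.2181, 0.2174]
tool_rot: [-0.001, 0.722, 0.691, -0.0]
force: [0.2, 0.1, -1.1]
width: 0.127
```

Run:
```python
from h import *
im,ci=snap('wrist','w5');s=sensors.sense();q=s['tool_rot'];print('toolx yaw',np.degrees(2*np.arctan2(q[2],q[1])),q,s['ee_pos'],s['force'],s['moment'],s['joint_vel'].round(4))
im,ci=snap('scene','s5')
```

```text
toolx yaw 87.49303075385323 [-1.34604168e-03  7.22405190e-01  6.91468330e-01 -6.91995813e-04] [ 0.53307573 -0.21801262  0.21682301] [-0.80338031 -0.82554677 -0.93805483] [-0.02015514 -0.00532492  0.00782785] [ 0.0013  0.0105 -0.0004  0.0031  0.0012  0.0005 -0.0004]
```

View pics/w5.png

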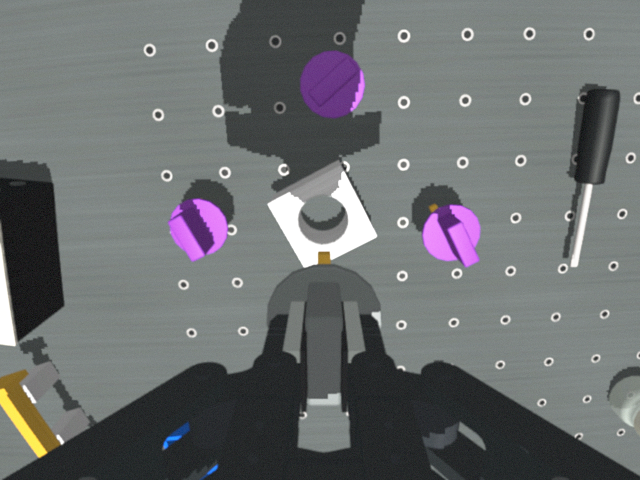

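View pics/s5.png

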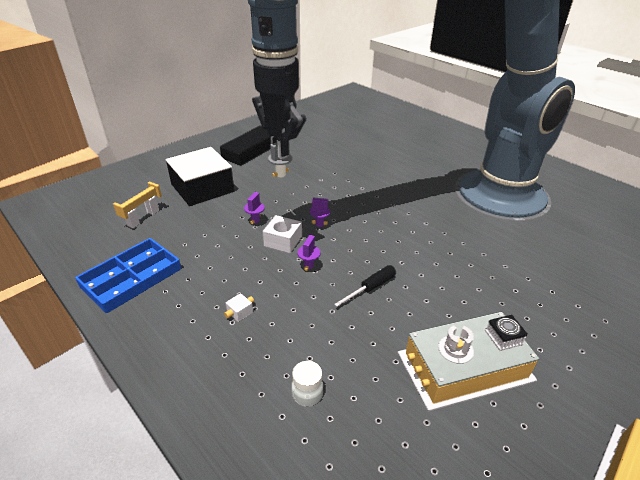

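send_rows(
  plan=[
    {"offset": [0.2, 4, 0], "rot": [0, 0, 4], "fingers": 0},
    {"offset": [0.4, 8, 0], "rot": [0, 0, 8], "fingers": 0},
    {"offset": [0.6, 12, 0], "rot": [0, 0, 12], "fingers": 0},
    {"offset": [0.8, 16, 0], "rot": [0, 0, 16], "fingers": 0},
    {"offset": [1, 20, 0], "rot": [0, 0, 20], "fingers": 0},
    {"offset": [1.2, 24, 0], "rot": [0, 0, 24], "fingers": 0},
    {"offset": [1.4, 28, 0], "rot": [0, 0, 28], "fingers": 0},
    {"offset": [1.6, 32, 0], "rot": [0, 0, 32], "fingers": 0},
    {"offset": [1.8, 36, 0], "rot": [0, 0, 36], "fingers": 0},
    {"offset": [1.8, 40, 0], "rot": [0, 0, 41], "fingers": 0},
    {"offset": [1.8, 43.8, 0], "rot": [0, 0, 45.6], "fingers": 0},
    {"offset": [1.8, 43.8, 0], "rot": [0, 0, 45.6], "fingers": 0},
  ],
)

```text
clock: 7.45
ee_pos: [0.5499, 0.2269, 0.2167]
tool_rot: [-0.002, 0.393, 0.92, 0.001]
force: [-0.8, -0.5, -0.5]
width: 0.129
```

send_rows(
  plan=[
    {"offset": [0, 0, 0], "rot": [0, 0, 0], "fingers": 0},
    {"offset": [0, 0, 0], "rot": [0, 0, 0], "fingers": 0},
    {"offset": [0, 0, 0], "rot": [0, 0, 0], "fingers": 0},
  ],
)

```text
clock: 7.75
ee_pos: [0.5523, 0.2177, 0.2178]
tool_rot: [-0.0, 0.399, 0.917, -0.001]
force: [-0.0, 0.2, -1.2]
width: 0.131
```

Run:
```python
from h import *
im,ci=snap('wrist','w6');s=sensors.sense();q=s['tool_rot'];print('toolx yaw',np.degrees(2*np.arctan2(q[2],q[1])),q,s['ee_pos'],s['force'],s['moment'],s['joint_vel'].round(4),s['joints'].round(3))
im,ci=snap('scene','s6');im,ci=snap('top','t6')
s=cv2.imread('pics/s6.png');t=cv2.imread('pics/t6.png')
cv2.imwrite('pics/c6.png',np.hstack([cv2.resize(s[200:410,360:560],(570,600)),cv2.resize(t[200:370,80:215],(476,600))])[:, :800])
```

```text
toolx yaw 132.93965036176925 [-1.04812095e-04  3.99231937e-01  9.16849839e-01 -4.71354971e-04] [0.55229562 0.21791573 0.21800827] [ 0.7864563   0.33725971 -1.1861667 ] [-0.00491525  0.02703663  0.0146611 ] [-0.0003 -0.0028 -0.0081 -0.0041 -0.0007 -0.0009 -0.0001] [-0.367  0.362 -0.104  1.757  0.044  1.026  1.834]
```

View pics/w6.png

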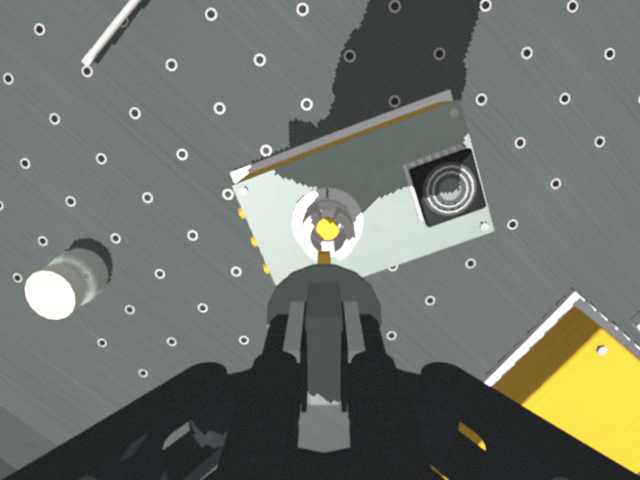

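View pics/c6.png

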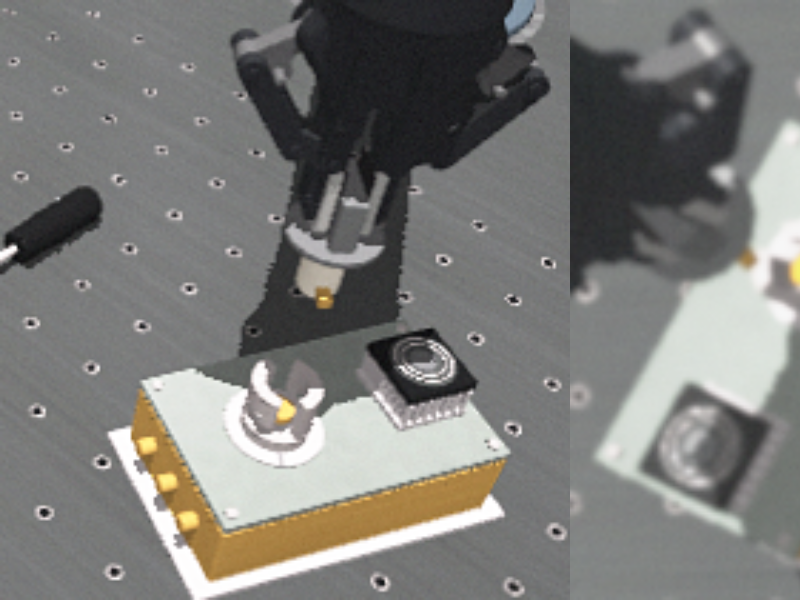

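Run:
```python
import cv2,numpy as np
t=cv2.imread('pics/w6.png')
cv2.imwrite('pics/c6b.png',cv2.resize(t[175:275,277:377],None,fx=6,fy=6,interpolation=cv2.INTER_CUBIC))
```

```text
(no output)
```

View pics/c6b.png

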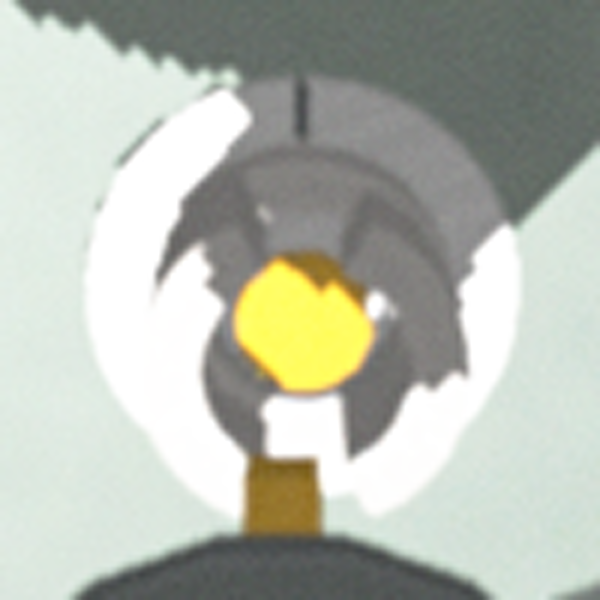

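```bash
cat > m6.py <<'E'
from h import *
ci=camera_info('wrist');P=np.load('pics/w6_pose.npy')
px=lambda x,y:(277+(x+.5)/6-.5,175+(y+.5)/6-.5)
im=cv2.imread('pics/w6.png')
T=np.array([.55229562,.21791573,.21800827]);yaw=np.radians(42.94)
C=P[:3,3];print('cam',C,'cam rel',C-T)
d=np.array([np.cos(yaw),np.sin(yaw),0]);d=d if (C-T)@d>0 else -d;n=np.array([-d[1],d[0],0])
z0=T[2]-.0546
for nm,a,t,h in [('lug end low c',.0175,0,.005),('lug l',.0175,.003,.005),('lug r',.0175,-.003,.005),('flange edge',.023,0,.040),('flange l',0,.023,.040),('flange r',0,-.023,.040)]:
    u,v=proj(ci,T*[1,1,0]+[0,0,z0+h]+a*d+t*n,P);print(nm,round(u,1),round(v,1),'crop',round((u-277+.5)*6-.5),round((v-175+.5)*6-.5))
# ring
ang=[(87,285),(520,285),(300,75),(420,113),(140,430),(205,505),(480,400),(470,160)]
for z in (.055,.058):
    F=np.array([onz(ci,*px(*p),z,P)[:2] for p in ang]);A=np.c_[2*F,np.ones(len(F))];s=np.linalg.lstsq(A,(F**2).sum(1),rcond=None)[0];r=np.sqrt(s[2]+s[:2]@s[:2]);print('ring',z,s[:2].round(4),r.round(4),(np.linalg.norm(F-s[:2],axis=1)-r).round(4))
for z in (.06,.065,.07,.075,.08,.09): 
    F=np.array([onz(ci,*px(*p),z,P) for p in [(235,322),(373,322),(304,252),(304,393)]]);print('plunger',z,F.mean(0).round(4),np.linalg.norm(F[0]-F[1]).round(4))
a=onz(ci,*px(300,80),.055,P);b=onz(ci,*px(303,291),.055,P);print('tick dir',np.degrees(np.arctan2(*(a-b)[1::-1])))
E
python3 m6.py
```

```text
cam [0.49546398 0.16579497 0.35061639] cam rel [-0.05683164 -0.05212076  0.13260812]
lug end low c 322.7 247.6 crop 276 438
lug l 316.2 247.6 crop 237 438
lug r 329.2 247.6 crop 315 438
flange edge 322.4 262.6 crop 275 528
flange l 264.3 317.1 crop -74 855
flange r 380.6 317.2 crop 624 856
ring 0.055 [0.5519 0.2209] 0.0271 [-0.001   0.      0.0007  0.0003 -0.0011  0.0021 -0.0012 -0.0001]
ring 0.058 [0.5514 0.2204] 0.0268 [-0.001   0.      0.0007  0.0003 -0.0011  0.0021 -0.0012 -0.0001]
plunger 0.06 [0.5526 0.2223 0.06  ] 0.0167
plunger 0.065 [0.5516 0.2214 0.065 ] 0.0164
plunger 0.07 [0.5507 0.2204 0.07  ] 0.0161
plunger 0.075 [0.5497 0.2194 0.075 ] 0.0158
plunger 0.08 [0.5487 0.2185 0.08  ] 0.0155
plunger 0.09 [0.5467 0.2165 0.09  ] 0.015
tick dir -136.1391200372966
```

Run:
```python
from h import *
ci=camera_info('scene')
s=cv2.imread('pics/s6.png');x0,y0=430,315
c=cv2.resize(s[y0:y0+60,x0:x0+60],None,fx=10,fy=10,interpolation=cv2.INTER_CUBIC)
ov=c.copy()
def circ(img,z,r,col):
    p=[proj(ci,[.552+r*np.cos(a),.2203+r*np.sin(a),z]) for a in np.linspace(0,2*np.pi,80)]
    p=np.array([[(u-x0+.5)*10-.5,(v-y0+.5)*10-.5] for u,v in p]).round().astype(int);cv2.polylines(img,[p.reshape(-1,1,2)],True,col,1)
circ(ov,.055,.027,(0,255,0));circ(ov,.091,.018,(0,0,255));circ(ov,.101,.018,(255,0,0))
cv2.imwrite('pics/c6s.png',c);cv2.imwrite('pics/c6o.png',ov)
```

```text
(no output)
```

View pics/c6o.png

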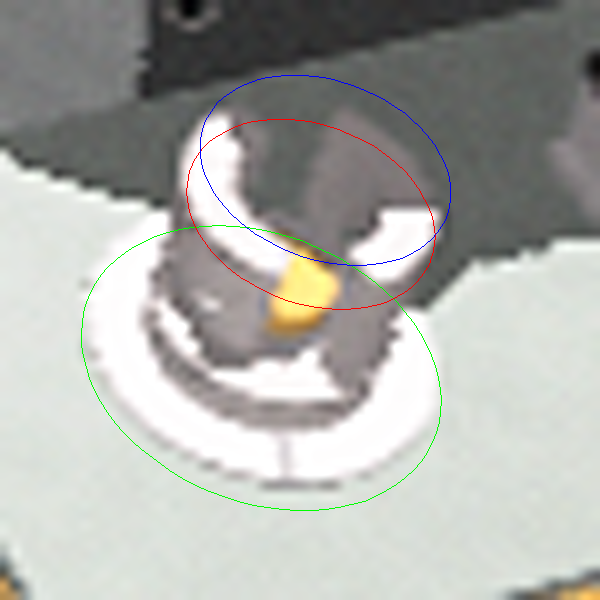

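send_rows(
  plan=[
    {"offset": [0, 0.2, -1.5], "rot": [0, 0, 0.4], "fingers": 0},
    {"offset": [0, 0.2, -3], "rot": [0, 0, 0.4], "fingers": 0},
    {"offset": [0, 0.2, -4.5], "rot": [0, 0, 0.4], "fingers": 0},
    {"offset": [0, 0.2, -5.5], "rot": [0, 0, 0.4], "fingers": 0},
    {"offset": [0, 0.2, -6], "rot": [0, 0, 0.4], "fingers": 0},
    {"offset": [0, 0.2, -6], "rot": [0, 0, 0.4], "fingers": 0},
    {"offset": [0, 0.2, -6], "rot": [0, 0, 0.4], "fingers": 0},
    {"offset": [0, 0.2, -6], "rot": [0, 0, 0.4], "fingers": 0},
  ],
)

```text
clock: 8.7
ee_pos: [0.5526, 0.2218, 0.1591]
tool_rot: [0.0, 0.395, 0.919, 0.001]
force: [0.7, -0.3, -1.2]
width: 0.129
```

Run:
```python
from h import *
im,ci=snap('wrist','w7');s=sensors.sense();q=s['tool_rot'];print('toolx yaw',np.degrees(2*np.arctan2(q[2],q[1])),q,s['ee_pos'],s['force'],s['moment'],s['joint_vel'].round(4))
im,ci=snap('scene','s7')
w=cv2.imread('pics/w7.png');s=cv2.imread('pics/s7.png')
cv2.imwrite('pics/c7.png',np.hstack([cv2.resize(w[170:310,254:394],(420,420),interpolation=cv2.INTER_CUBIC),cv2.resize(s[280:370,420:501],(378,420),interpolation=cv2.INTER_CUBIC)]))
```

```text
toolx yaw 133.4866744298757 [4.77540995e-04 3.94850591e-01 9.18745053e-01 5.56844272e-04] [0.55253363 0.22175241 0.15909188] [-0.30293768 -0.43089785 -0.69761044] [-0.04000609  0.05972356  0.01873319] [-0.0024 -0.0001  0.0001  0.003  -0.      0.0004 -0.0011]
```

View pics/c7.png

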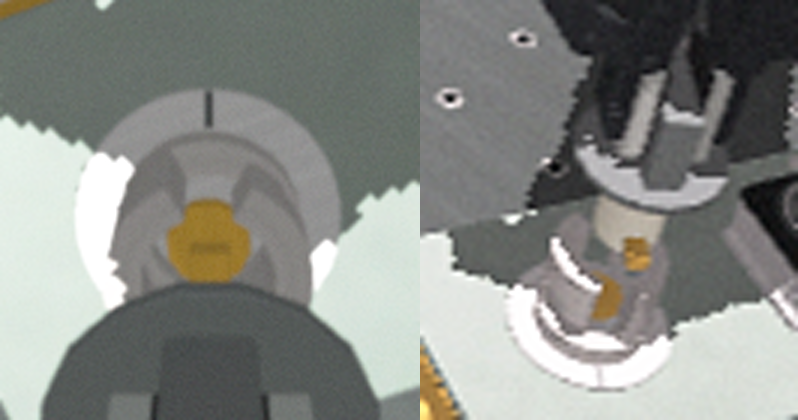

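Run:
```python
from h import *
ci=camera_info('wrist');P=np.load('pics/w7_pose.npy')
w=cv2.imread('pics/w7.png');cv2.imwrite('pics/c7b.png',cv2.resize(w[195:275,274:374],None,fx=6,fy=6,interpolation=cv2.INTER_CUBIC))
px=lambda x,y:(254+(x+.5)/3-.5,170+(y+.5)/3-.5)
T=np.array([.55253,.22175,.15909]);yaw=np.radians(43.49)
d=-np.array([np.cos(yaw),np.sin(yaw),0]);n=np.array([-d[1],d[0],0]);z0=T[2]-.0546
for nm,a,t,h in [('flange edge',.023,0,.040),('flange l',0,.023,.040),('flange r',0,-.023,.040),('wing top near',.017,0,.07)]:
    u,v=proj(ci,T*[1,1,0]+[0,0,z0+h]+a*d+t*n,P);print(nm,'crop',round((u-254+.5)*3-.5),round((v-170+.5)*3-.5))
ang=[(75,215),(340,195),(208,88),(106,135),(300,123)]
for z in (.055,.058):
    F=np.array([onz(ci,*px(*p),z,P)[:2] for p in ang]);A=np.c_[2*F,np.ones(len(F))];s=np.linalg.lstsq(A,(F**2).sum(1),rcond=None)[0];r=np.sqrt(s[2]+s[:2]@s[:2]);print('ring',z,s[:2].round(4),r.round(4),(np.linalg.norm(F-s[:2],axis=1)-r).round(4), 'rel d,n mm',((s[:2]-T[:2])@d[:2]*1e3).round(2),((s[:2]-T[:2])@n[:2]*1e3).round(2))
a=onz(ci,*px(208,92),.055,P)[:2];b=onz(ci,*px(208,125),.055,P)[:2];print(np.degrees(np.arctan2(*(b-a)[::-1])), np.degrees(np.arctan2(*(s[:2]-a)[::-1])))
```

```text
flange edge crop 205 276
flange l crop 31 440
flange r crop 380 440
wing top near crop 204 429
ring 0.055 [0.5509 0.2205] 0.0266 [ 0.0001 -0.      0.0001 -0.0001  0.    ] rel d,n mm 2.06 -0.26
ring 0.058 [0.5502 0.2199] 0.0262 [ 0.0001 -0.      0.0001 -0.0001  0.    ] rel d,n mm 3.02 -0.26
43.46965282760736 43.73489514460169
```

View pics/c7b.png

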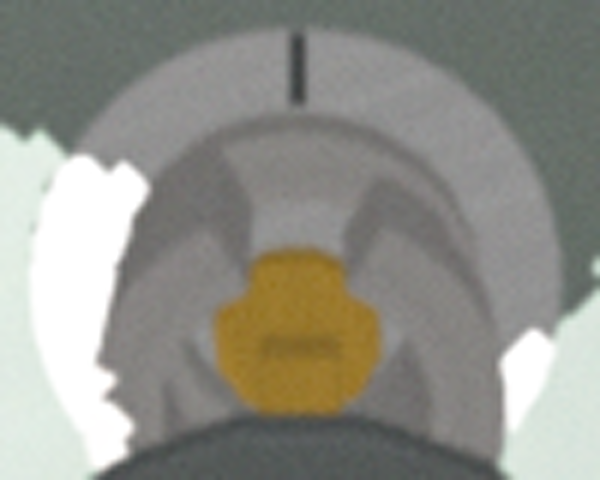

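send_rows(
  plan=[
    {"offset": [-0.1, -0.18, 0], "rot": [0, 0, 0], "fingers": 0},
    {"offset": [-0.1, -0.18, -0.4], "rot": [0, 0, 0], "fingers": 0},
    {"offset": [-0.1, -0.18, -0.8], "rot": [0, 0, 0], "fingers": 0},
    {"offset": [-0.1, -0.18, -1.2], "rot": [0, 0, 0], "fingers": 0},
    {"offset": [-0.1, -0.18, -1.2], "rot": [0, 0, 0], "fingers": 0},
    {"offset": [-0.1, -0.18, -1.2], "rot": [0, 0, 0], "fingers": 0},
    {"offset": [-0.1, -0.18, -1.2], "rot": [0, 0, 0], "fingers": 0},
  ],
)

```text
clock: 9.5
ee_pos: [0.5512, 0.2198, 0.1464]
tool_rot: [0.0, 0.395, 0.919, 0.0]
force: [-1.1, -0.1, -0.6]
width: 0.129
```

Run:
```python
from h import *
s=sensors.sense();q=s['tool_rot'];print('toolx yaw',np.degrees(2*np.arctan2(q[2],q[1])),s['ee_pos'],s['force'],s['moment'],s['joint_vel'].round(4))
im,ci=snap('scene','s8');im,_=snap('wrist','w8')
w=cv2.imread('pics/w8.png');s=cv2.imread('pics/s8.png')
cv2.imwrite('pics/c8.png',np.hstack([cv2.resize(w[170:310,254:394],(420,420),interpolation=cv2.INTER_CUBIC),cv2.resize(s[300:370,425:488],(378,420),interpolation=cv2.INTER_CUBIC)]))
```

```text
toolx yaw 133.4848910989696 [0.55120183 0.21980384 0.14639696] [-1.0821873  -0.13549259 -0.5887838 ] [ 0.01378785 -0.02211087 -0.01550007] [-0.0018 -0.0011  0.0002  0.0002  0.0008 -0.0006 -0.0008]
```

View pics/c8.png

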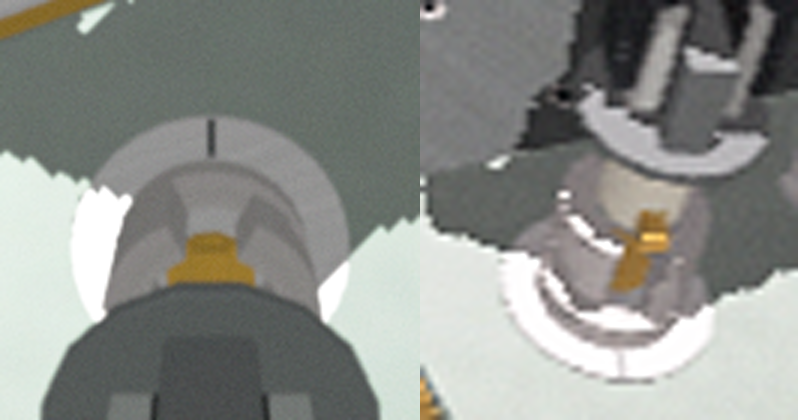

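send_rows(
  plan=[
    {"offset": [0, 0, -0.1], "rot": [0, 0, 0], "fingers": 0},
    {"offset": [0, 0, -0.2], "rot": [0, 0, 0], "fingers": 0},
    {"offset": [0, 0, -0.3], "rot": [0, 0, 0], "fingers": 0},
    {"offset": [0, 0, -0.4], "rot": [0, 0, 0], "fingers": 0},
    {"offset": [0, 0, -0.4], "rot": [0, 0, 0], "fingers": 0},
  ],
)

```text
clock: 10.1
ee_pos: [0.551, 0.2197, 0.1421]
tool_rot: [-0.0, 0.395, 0.919, -0.0]
force: [0.7, -0.8, -1.1]
width: 0.13
```

send_rows(
  plan=[
    {"offset": [0, 0, -0.1], "rot": [0, 0, 0], "fingers": 0},
    {"offset": [0, 0, -0.2], "rot": [0, 0, 0], "fingers": 0},
    {"offset": [0, 0, -0.2], "rot": [0, 0, 0], "fingers": 0},
  ],
)

```text
clock: 10.4
ee_pos: [0.551, 0.2197, 0.1402]
tool_rot: [-0.0, 0.395, 0.919, -0.0]
force: [0.5, -0.7, -1.5]
width: 0.125
```

send_rows(
  plan=[
    {"offset": [0, 0, -0.1], "rot": [0, 0, 0], "fingers": 0},
    {"offset": [0, 0, -0.2], "rot": [0, 0, 0], "fingers": 0},
    {"offset": [0, 0, -0.2], "rot": [0, 0, 0], "fingers": 0},
  ],
)

```text
clock: 10.7
ee_pos: [0.551, 0.2197, 0.1382]
tool_rot: [-0.0, 0.395, 0.919, -0.0]
force: [-0.6, 0.6, -0.3]
width: 0.13
```

send_rows(
  plan=[
    {"offset": [0, 0, -0.1], "rot": [0, 0, 0], "fingers": 0},
    {"offset": [0, 0, -0.2], "rot": [0, 0, 0], "fingers": 0},
    {"offset": [0, 0, -0.3], "rot": [0, 0, 0], "fingers": 0},
    {"offset": [0, 0, -0.3], "rot": [0, 0, 0], "fingers": 0},
  ],
)

```text
clock: 11.1
ee_pos: [0.551, 0.2196, 0.1351]
tool_rot: [-0.0, 0.395, 0.919, -0.0]
force: [-0.1, -0.8, -1.1]
width: 0.129
```

send_rows(
  plan=[
    {"offset": [0, 0, -0.1], "rot": [0, 0, 0], "fingers": 0},
    {"offset": [0, 0, -0.2], "rot": [0, 0, 0], "fingers": 0},
    {"offset": [0, 0, -0.3], "rot": [0, 0, 0], "fingers": 0},
    {"offset": [0, 0, -0.3], "rot": [0, 0, 0], "fingers": 0},
  ],
)

```text
clock: 11.5
ee_pos: [0.551, 0.2197, 0.1321]
tool_rot: [-0.0, 0.395, 0.919, -0.0]
force: [0.0, -0.4, -0.7]
width: 0.13
```

send_rows(
  plan=[
    {"offset": [0, 0, -0.1], "rot": [0, 0, 0], "fingers": 0},
    {"offset": [0, 0, -0.2], "rot": [0, 0, 0], "fingers": 0},
    {"offset": [0, 0, -0.3], "rot": [0, 0, 0], "fingers": 0},
    {"offset": [0, 0, -0.3], "rot": [0, 0, 0], "fingers": 0},
  ],
)

```text
clock: 11.9
ee_pos: [0.551, 0.2197, 0.1291]
tool_rot: [-0.0, 0.395, 0.919, -0.0]
force: [0.9, -0.4, -1.2]
width: 0.128
```

send_rows(
  plan=[
    {"offset": [0, 0, -0.1], "rot": [0, 0, 0], "fingers": 0},
    {"offset": [0, 0, -0.2], "rot": [0, 0, 0], "fingers": 0},
    {"offset": [0, 0, -0.2], "rot": [0, 0, 0], "fingers": 0},
  ],
)

```text
clock: 12.2
ee_pos: [0.551, 0.2197, 0.1272]
tool_rot: [-0.0, 0.395, 0.919, -0.0]
force: [0.3, -0.3, 0.7]
width: 0.124
```

send_rows(
  plan=[
    {"offset": [0, 0, -0.1], "rot": [0, 0, 0], "fingers": 0},
    {"offset": [0, 0, -0.2], "rot": [0, 0, 0], "fingers": 0},
    {"offset": [0, 0, -0.2], "rot": [0, 0, 0], "fingers": 0},
  ],
)

```text
clock: 12.5
ee_pos: [0.5511, 0.2197, 0.1254]
tool_rot: [-0.0, 0.395, 0.919, 0.0]
force: [-0.7, -0.1, 0.7]
width: 0.13
```

send_rows(
  plan=[
    {"offset": [0, 0, -0.1], "rot": [0, 0, 0], "fingers": 0},
    {"offset": [0, 0, -0.2], "rot": [0, 0, 0], "fingers": 0},
    {"offset": [0, 0, -0.2], "rot": [0, 0, 0], "fingers": 0},
  ],
)

```text
clock: 12.8
ee_pos: [0.5512, 0.2198, 0.1236]
tool_rot: [0.0, 0.395, 0.919, 0.0]
force: [0.3, -0.6, 2.5]
width: 0.129
```

Run:
```python
from h import *
im,ci=snap('scene','s9');im,_=snap('wrist','w9')
w=cv2.imread('pics/w9.png');s=cv2.imread('pics/s9.png')
cv2.imwrite('pics/c9.png',np.hstack([cv2.resize(w[170:310,254:394],(420,420),interpolation=cv2.INTER_CUBIC),cv2.resize(s[300:370,425:488],(378,420),interpolation=cv2.INTER_CUBIC)]))
```

```text
(no output)
```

View pics/c9.png

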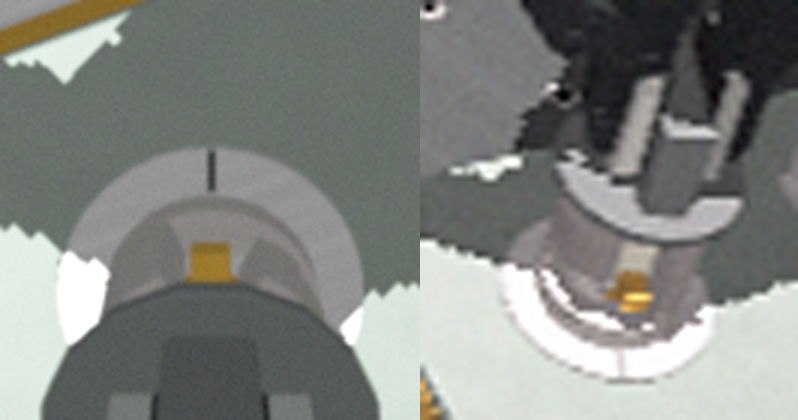

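send_rows(
  plan=[
    {"offset": [0, 0, -0.1], "rot": [0, 0, 0], "fingers": 0},
    {"offset": [0, 0, -0.2], "rot": [0, 0, 0], "fingers": 0},
    {"offset": [0, 0, -0.3], "rot": [0, 0, 0], "fingers": 0},
    {"offset": [0, 0, -0.4], "rot": [0, 0, 0], "fingers": 0},
    {"offset": [0, 0, -0.4], "rot": [0, 0, 0], "fingers": 0},
  ],
)

```text
clock: 13.4
ee_pos: [0.5512, 0.2198, 0.1199]
tool_rot: [0.0, 0.395, 0.919, 0.0]
force: [-1.7, -1.1, 8.1]
width: 0.132
```

send_rows(
  plan=[
    {"offset": [0, 0, -0.1], "rot": [0, 0, 0], "fingers": 0},
    {"offset": [0, 0, -0.2], "rot": [0, 0, 0], "fingers": 0},
    {"offset": [0, 0, -0.3], "rot": [0, 0, 0], "fingers": 0},
    {"offset": [0, 0, -0.3], "rot": [0, 0, 0], "fingers": 0},
    {"offset": [0, 0, -0.3], "rot": [0, 0, 0], "fingers": 0},
  ],
)

```text
clock: 13.9
ee_pos: [0.5513, 0.2198, 0.1174]
tool_rot: [0.0, 0.395, 0.919, 0.0]
force: [-2.2, -0.6, 9.5]
width: 0.133
```

send_rows(
  plan=[
    {"offset": [0, 0, -0.1], "rot": [0, 0, 0], "fingers": 0},
    {"offset": [0, 0, -0.15], "rot": [0, 0, 0], "fingers": 0},
    {"offset": [0, 0, -0.2], "rot": [0, 0, 0], "fingers": 0},
    {"offset": [0, 0, -0.2], "rot": [0, 0, 0], "fingers": 0},
    {"offset": [0, 0, -0.2], "rot": [0, 0, 0], "fingers": 0},
  ],
)

```text
clock: 14.4
ee_pos: [0.5513, 0.2198, 0.1159]
tool_rot: [0.0, 0.395, 0.919, 0.0]
force: [-4.5, -2.1, 12.6]
width: 0.127
```

send_rows(
  plan=[
    {"offset": [0, 0, 0], "rot": [0, 0, 0], "fingers": 0},
  ],
)

```text
clock: 14.5
ee_pos: [0.5513, 0.2198, 0.1159]
tool_rot: [0.0, 0.395, 0.919, 0.0]
force: [-3.7, -1.6, 12.8]
width: 0.128
```

send_rows(
  plan=[
    {"offset": [0, 0, 0], "rot": [0, 0, 0], "fingers": 0},
  ],
)

```text
clock: 14.6
ee_pos: [0.5513, 0.2199, 0.1159]
tool_rot: [0.0, 0.395, 0.919, 0.0]
force: [-4.7, -1.6, 12.6]
width: 0.126
```

send_rows(
  plan=[
    {"offset": [-0.05, -0.02, 0], "rot": [0, 0, 0], "fingers": 0},
    {"offset": [-0.05, -0.02, 0], "rot": [0, 0, 0], "fingers": 0},
  ],
)

```text
clock: 14.8
ee_pos: [0.5512, 0.2198, 0.116]
tool_rot: [0.001, 0.395, 0.919, 0.001]
force: [-2.8, -0.5, 11.3]
width: 0.129
```

send_rows(
  plan=[
    {"offset": [0, 0, 0], "rot": [0, 0, 0], "fingers": 0},
    {"offset": [0, 0, 0], "rot": [0, 0, 0], "fingers": 0},
  ],
)

```text
clock: 15.0
ee_pos: [0.5512, 0.2198, 0.116]
tool_rot: [0.001, 0.395, 0.919, 0.001]
force: [-3.7, -2.0, 12.5]
width: 0.131
```

send_rows(
  plan=[
    {"offset": [-0.04, -0.02, 0], "rot": [0, 0, 0], "fingers": 0},
    {"offset": [-0.06, -0.03, -0.04], "rot": [0, 0, 0], "fingers": 0},
    {"offset": [-0.06, -0.03, -0.07], "rot": [0, 0, 0], "fingers": 0},
    {"offset": [-0.06, -0.03, -0.07], "rot": [0, 0, 0], "fingers": 0},
  ],
)

```text
clock: 15.4
ee_pos: [0.5511, 0.2198, 0.1156]
tool_rot: [0.001, 0.395, 0.919, 0.001]
force: [-3.3, -1.8, 13.4]
width: 0.126
```

send_rows(
  plan=[
    {"offset": [0, 0, 0], "rot": [0, 0, 0], "fingers": 0},
  ],
)

```text
clock: 15.5
ee_pos: [0.5511, 0.2198, 0.1156]
tool_rot: [0.001, 0.395, 0.919, 0.001]
force: [-2.7, -1.2, 12.5]
width: 0.128
```

Run:
```python
from h import *
s=sensors.sense();q=s['tool_rot'];print('toolx yaw',np.degrees(2*np.arctan2(q[2],q[1])),q,s['ee_pos'],s['force'],s['moment'])
```

```text
toolx yaw 133.48073742329473 [0.00102518 0.39489784 0.91872379 0.00111563] [0.55114036 0.219767   0.11562609] [-2.73479098 -1.16554065 12.51803984] [-0.29897364  0.65013175  0.01302047]
```

send_rows(
  plan=[
    {"offset": [0, 0, 0], "rot": [0, 0, -3], "fingers": 0},
    {"offset": [0, 0, 0], "rot": [0, 0, -6], "fingers": 0},
    {"offset": [0, 0, 0], "rot": [0, 0, -8], "fingers": 0},
  ],
)

```text
clock: 15.8
ee_pos: [0.551, 0.22, 0.1156]
tool_rot: [0.001, 0.459, 0.889, 0.001]
force: [-2.6, -0.0, 13.4]
width: 0.128
```

```bash
cat > st.py <<'E'
from h import *
s=sensors.sense();q=s['tool_rot'];print('wing yaw',(np.degrees(2*np.arctan2(q[2],q[1]))-90).round(2),s['ee_pos'].round(4),s['force'].round(2),s['moment'].round(3),s['clock'])
E
python3 st.py
```

```text
wing yaw 35.4 [0.551  0.22   0.1156] [-2.600e+00 -1.000e-02  1.336e+01] [-0.19   0.691  0.053] 15.8
```

send_rows(
  plan=[
    {"offset": [0, 0, 0], "rot": [0, 0, -2], "fingers": 0},
    {"offset": [0, 0, 0], "rot": [0, 0, -4], "fingers": 0},
    {"offset": [0, 0, 0], "rot": [0, 0, -6], "fingers": 0},
    {"offset": [0, 0, 0], "rot": [0, 0, -6], "fingers": 0},
  ],
)

```text
clock: 16.2
ee_pos: [0.551, 0.22, 0.1156]
tool_rot: [0.001, 0.504, 0.864, 0.001]
force: [-2.6, 0.3, 13.2]
width: 0.127
```

```bash
python3 st.py
```

```text
wing yaw 29.47 [0.551  0.22   0.1156] [-2.56  0.27 13.17] [-0.216  0.707  0.081] 16.2
```

send_rows(
  plan=[
    {"offset": [0, 0, 0], "rot": [0, 0, -3], "fingers": 0},
    {"offset": [0, 0, 0], "rot": [0, 0, -6], "fingers": 0},
    {"offset": [0, 0, 0], "rot": [0, 0, -9], "fingers": 0},
    {"offset": [0, 0, 0], "rot": [0, 0, -12], "fingers": 0},
    {"offset": [0, 0, 0], "rot": [0, 0, -12], "fingers": 0},
  ],
)

```text
clock: 16.7
ee_pos: [0.5509, 0.2202, 0.1156]
tool_rot: [0.0, 0.592, 0.806, 0.001]
force: [-2.6, 0.2, 12.9]
width: 0.133
```

```bash
python3 st.py
python3 - <<'E'
from h import *
im,ci=snap('scene','s10');im,_=snap('wrist','w10')
w=cv2.imread('pics/w10.png');s=cv2.imread('pics/s10.png')
cv2.imwrite('pics/c10.png',np.hstack([cv2.resize(w[170:310,254:394],(420,420),interpolation=cv2.INTER_CUBIC),cv2.resize(s[300:370,425:488],(378,420),interpolation=cv2.INTER_CUBIC)]))
E
```

```text
wing yaw 17.46 [0.5509 0.2202 0.1156] [-2.61  0.22 12.89] [-0.127  0.661 -0.031] 16.7
```

View pics/c10.png

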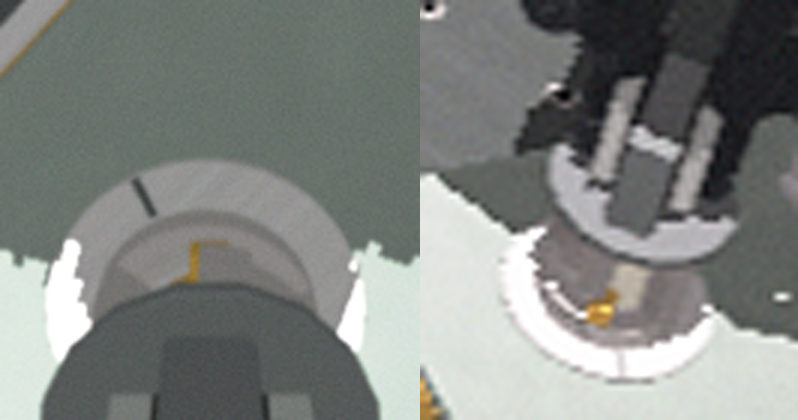

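send_rows(
  plan=[
    {"offset": [0, 0, 0], "rot": [0, 0, -4], "fingers": 0},
    {"offset": [0, 0, 0], "rot": [0, 0, -8], "fingers": 0},
    {"offset": [0, 0, 0], "rot": [0, 0, -12], "fingers": 0},
    {"offset": [0, 0, 0], "rot": [0, 0, -16], "fingers": 0},
    {"offset": [0, 0, 0], "rot": [0, 0, -20], "fingers": 0},
    {"offset": [0, 0, 0], "rot": [0, 0, -20], "fingers": 0},
  ],
)

```text
clock: 17.4
ee_pos: [0.551, 0.2203, 0.1156]
tool_rot: [0.0, 0.723, 0.691, 0.002]
force: [-3.5, -0.4, 13.5]
width: 0.123
```

```bash
python3 st.py
```

```text
wing yaw -2.55 [0.551  0.2203 0.1156] [-3.48 -0.45 13.52] [-0.014  0.656 -0.017] 17.4
```

send_rows(
  plan=[
    {"offset": [0, 0, 0], "rot": [0, 0, -4], "fingers": 0},
    {"offset": [0, 0, 0], "rot": [0, 0, -8], "fingers": 0},
    {"offset": [0, 0, 0], "rot": [0, 0, -12], "fingers": 0},
    {"offset": [0, 0, 0], "rot": [0, 0, -16], "fingers": 0},
    {"offset": [0, 0, 0], "rot": [0, 0, -16], "fingers": 0},
  ],
)

```text
clock: 17.9
ee_pos: [0.551, 0.2204, 0.1156]
tool_rot: [-0.0, 0.812, 0.584, 0.002]
force: [-2.6, 0.3, 13.1]
width: 0.126
```

```bash
python3 st.py
```

```text
wing yaw -18.55 [0.551  0.2204 0.1156] [-2.6   0.26 13.12] [ 0.014  0.702 -0.03 ] 17.9
```

Next I'll twist in small steps towards −27° and the stop, watching the moment.

send_rows(
  plan=[
    {"offset": [0, 0, 0], "rot": [0, 0, -3], "fingers": 0},
    {"offset": [0, 0, 0], "rot": [0, 0, -6], "fingers": 0},
    {"offset": [0, 0, 0], "rot": [0, 0, -8.5], "fingers": 0},
    {"offset": [0, 0, 0], "rot": [0, 0, -8.5], "fingers": 0},
  ],
)

```text
clock: 18.3
ee_pos: [0.5511, 0.2203, 0.1156]
tool_rot: [-0.0, 0.853, 0.522, 0.002]
force: [-2.2, -0.5, 12.4]
width: 0.126
```

```bash
python3 st.py
```

```text
wing yaw -27.02 [0.5511 0.2203 0.1156] [-2.2  -0.47 12.36] [-0.01   0.71   0.008] 18.3
```

send_rows(
  plan=[
    {"offset": [0, 0, 0], "rot": [0, 0, -1.5], "fingers": 0},
    {"offset": [0, 0, 0], "rot": [0, 0, -3], "fingers": 0},
    {"offset": [0, 0, 0], "rot": [0, 0, -3], "fingers": 0},
  ],
)

```text
clock: 18.6
ee_pos: [0.5509, 0.22, 0.1155]
tool_rot: [-0.0, 0.866, 0.5, 0.001]
force: [-3.6, -1.5, 12.6]
width: 0.125
```

```bash
python3 st.py
```

```text
wing yaw -30.0 [0.5509 0.22   0.1155] [-3.57 -1.51 12.56] [-0.095  0.785  0.123] 18.6
```

send_rows(
  plan=[
    {"offset": [0, 0, 0], "rot": [0, 0, 1.5], "fingers": 0},
    {"offset": [0, 0, 0], "rot": [0, 0, 2.7], "fingers": 0},
    {"offset": [0, 0, 0.1], "rot": [0, 0, 2.7], "fingers": 0},
    {"offset": [0, 0, 0.2], "rot": [0, 0, 2.7], "fingers": 0},
    {"offset": [0, 0, 0.2], "rot": [0, 0, 2.7], "fingers": 0},
  ],
)

```text
clock: 19.1
ee_pos: [0.551, 0.22, 0.1173]
tool_rot: [-0.0, 0.854, 0.52, 0.002]
force: [-2.6, 0.0, 9.5]
width: 0.135
```

```bash
python3 st.py
```

```text
wing yaw -27.31 [0.551  0.22   0.1173] [-2.58  0.02  9.54] [-0.078  0.525 -0.023] 19.1
```

send_rows(
  plan=[
    {"offset": [0, 0, 0.1], "rot": [0, 0, 0], "fingers": 0},
    {"offset": [0, 0, 0.2], "rot": [0, 0, 0], "fingers": 0},
    {"offset": [0, 0, 0.3], "rot": [0, 0, 0], "fingers": 0},
    {"offset": [0, 0, 0.3], "rot": [0, 0, 0], "fingers": 0},
  ],
)

```text
clock: 19.5
ee_pos: [0.5509, 0.22, 0.1198]
tool_rot: [-0.0, 0.854, 0.52, 0.001]
force: [-1.6, -0.7, 8.1]
width: 0.127
```

```bash
python3 st.py
```

```text
wing yaw -27.3 [0.5509 0.22   0.1198] [-1.61 -0.74  8.11] [ 0.003  0.373 -0.011] 19.5
```

send_rows(
  plan=[
    {"offset": [0, 0, 0.05], "rot": [0, 0, 0], "fingers": 0},
    {"offset": [0, 0, 0.1], "rot": [0, 0, 0], "fingers": 0},
    {"offset": [0, 0, 0.1], "rot": [0, 0, 0], "fingers": 0},
  ],
)

```text
clock: 19.8
ee_pos: [0.5509, 0.22, 0.1206]
tool_rot: [-0.0, 0.854, 0.52, 0.001]
force: [-0.7, 0.5, 6.6]
width: 0.129
```

```bash
python3 st.py
```

```text
wing yaw -27.3 [0.5509 0.22   0.1206] [-0.71  0.52  6.57] [ 0.077  0.262 -0.001] 19.8
```

send_rows(
  plan=[
    {"offset": [0, 0, 0.05], "rot": [0, 0, 0], "fingers": 0},
    {"offset": [0, 0, 0.05], "rot": [0, 0, 0], "fingers": 0},
  ],
)

```text
clock: 20.0
ee_pos: [0.5509, 0.22, 0.121]
tool_rot: [-0.0, 0.854, 0.52, 0.001]
force: [-1.5, 0.8, 7.1]
width: 0.133
```

```bash
python3 st.py
python3 - <<'E'
from h import *
im,ci=snap('scene','s11')
s=cv2.imread('pics/s11.png')
cv2.imwrite('pics/c11.png',cv2.resize(s[300:370,425:488],(540,600),interpolation=cv2.INTER_CUBIC))
E
```

```text
wing yaw -27.3 [0.5509 0.22   0.121 ] [-1.53  0.78  7.15] [0.119 0.209 0.001] 20.0
```

View pics/c11.png

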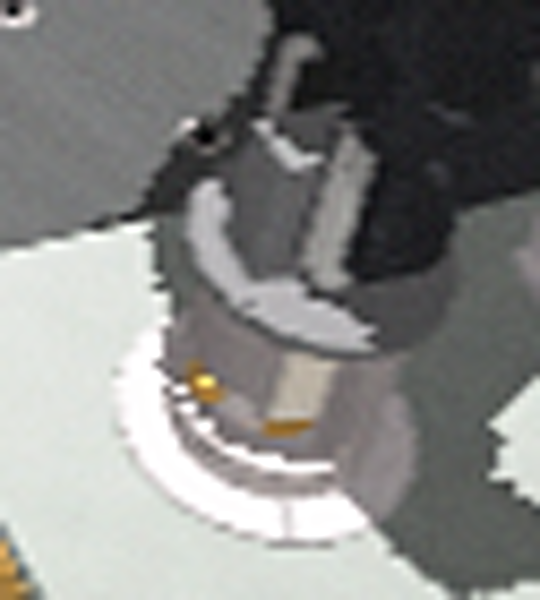

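send_rows(
  plan=[
    {"offset": [0, 0, 0.05], "rot": [0, 0, 0], "fingers": 0},
    {"offset": [0, 0, 0.1], "rot": [0, 0, 0], "fingers": 0},
    {"offset": [0, 0, 0.1], "rot": [0, 0, 0], "fingers": 0},
  ],
)

```text
clock: 20.35
ee_pos: [0.5509, 0.2199, 0.1218]
tool_rot: [-0.0, 0.854, 0.52, 0.001]
force: [-1.3, 1.0, 5.1]
width: 0.129
```

send_rows(
  plan=[
    {"offset": [0, 0, 0.04], "rot": [0, 0, 0], "fingers": 0},
    {"offset": [0, 0, 0.04], "rot": [0, 0, 0], "fingers": 0},
  ],
)

```text
clock: 20.55
ee_pos: [0.5508, 0.2199, 0.1221]
tool_rot: [-0.0, 0.854, 0.52, 0.001]
force: [0.7, 0.5, 5.5]
width: 0.128
```

```bash
python3 st.py
```

```text
wing yaw -27.31 [0.5508 0.2199 0.1221] [0.67 0.5  5.54] [ 0.276 -0.108  0.02 ] 20.55
```

send_rows(
  plan=[
    {"offset": [0, 0, 0.03], "rot": [0, 0, 0], "fingers": 0},
    {"offset": [0, 0, 0.03], "rot": [0, 0, 0], "fingers": 0.2},
    {"offset": [0, 0, 0.03], "rot": [0, 0, 0], "fingers": 0.35},
    {"offset": [0, 0, 0.03], "rot": [0, 0, 0], "fingers": 0.5},
    {"offset": [0, 0, 0.03], "rot": [0, 0, 0], "fingers": 0.5},
    {"offset": [0, 0, 0.03], "rot": [0, 0, 0], "fingers": 0.5},
  ],
)

```text
clock: 21.15
ee_pos: [0.5498, 0.219, 0.1216]
tool_rot: [-0.0, 0.854, 0.52, -0.0]
force: [0.2, -0.1, -0.1]
width: 0.5
```

```bash
python3 st.py;python3 - <<'E'
from h import *
im,ci=snap('wrist','w12')
E
```

```text
wing yaw -27.32 [0.5498 0.219  0.1216] [ 0.2  -0.14 -0.13] [ 0.049  0.002 -0.024] 21.15
```

View pics/w12.png

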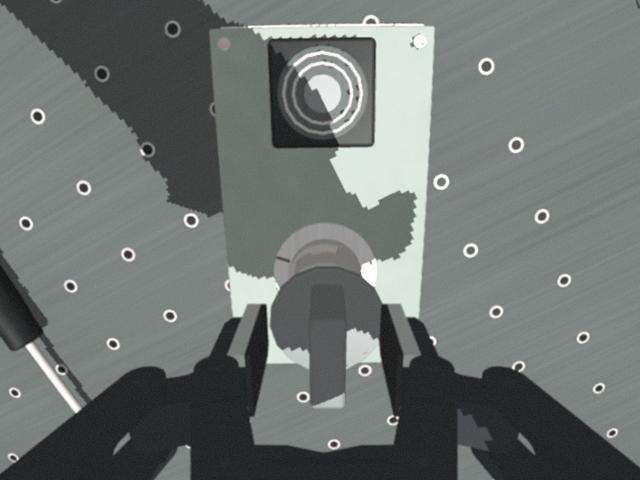

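send_rows(
  plan=[
    {"offset": [0.1, 0.1, 1], "rot": [0, 0, 0], "fingers": 0.5},
    {"offset": [0.1, 0.1, 2.5], "rot": [0, 0, 0], "fingers": 0.5},
    {"offset": [0.1, 0.1, 4], "rot": [0, 0, 0], "fingers": 0.5},
    {"offset": [0.1, 0.1, 7], "rot": [0, 0, 0], "fingers": 0.5},
    {"offset": [0.1, 0.1, 10], "rot": [0, 0, 0], "fingers": 0.5},
    {"offset": [0.1, 0.1, 13], "rot": [0, 0, 0], "fingers": 0.5},
    {"offset": [0.1, 0.1, 13], "rot": [0, 0, 0], "fingers": 0.5},
    {"offset": [0.1, 0.1, 13], "rot": [0, 0, 0], "fingers": 0.5},
    {"offset": [0.1, 0.1, 13], "rot": [0, 0, 0], "fingers": 0.5},
    {"offset": [0.1, 0.1, 13], "rot": [0, 0, 0], "fingers": 0.5},
  ],
)

```text
clock: 22.2
ee_pos: [0.5503, 0.22, 0.2508]
tool_rot: [-0.0, 0.854, 0.52, -0.001]
force: [-0.0, 0.6, -0.2]
width: 0.502
```

```bash
python3 st.py;python3 - <<'E'
from h import *
im,ci=snap('wrist','w13');im,ci=snap('scene','s13');im,ci=snap('top','t13')
w=cv2.imread('pics/w13.png');s=cv2.imread('pics/s13.png')
cv2.imwrite('pics/c13.png',np.hstack([cv2.resize(w[150:350,224:424],(420,420),interpolation=cv2.INTER_CUBIC),cv2.resize(s[290:370,425:497],(378,420),interpolation=cv2.INTER_CUBIC)]))
a=cv2.imread('pics/scene0.png');
print('scene diff around bystanders',[np.abs(a[y-25:y+25,x-25:x+25].astype(int)-s[y-25:y+25,x-25:x+25]).mean().round(2) for x,y in [(308,383),(239,306),(365,287),(255,208),(320,212),(309,253)]])
E
```

```text
wing yaw -27.31 [0.5503 0.22   0.2508] [-0.    0.61 -0.25] [0.028 0.044 0.02 ] 22.2
scene diff around bystanders [np.float64(6.3), np.float64(6.98), np.float64(6.83), np.float64(11.06), np.float64(7.4), np.float64(7.82)]
```

View pics/w13.png

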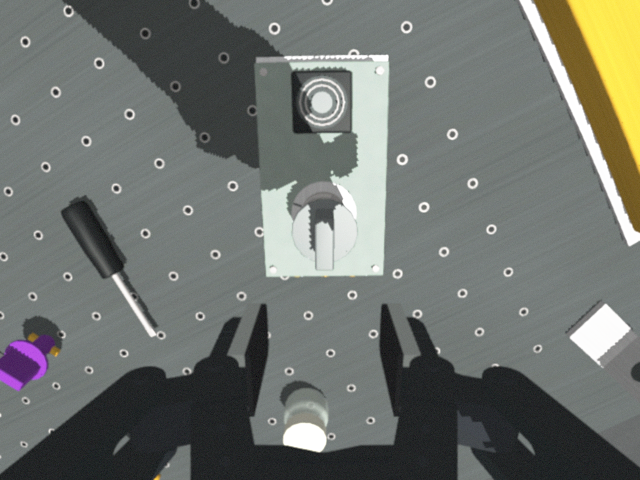

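View pics/c13.png

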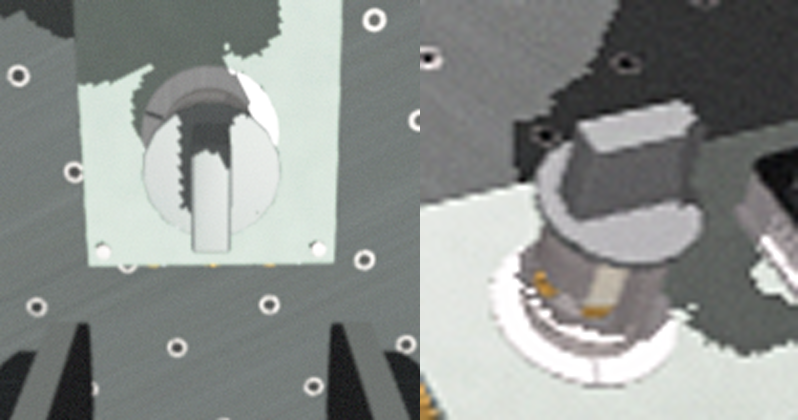

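Run:
```python
from h import *
w=cv2.imread('pics/w13.png');cv2.imwrite('pics/c13b.png',cv2.resize(w[170:280,255:395],None,fx=5.5,fy=5.5,interpolation=cv2.INTER_CUBIC))
```

```text
(no output)
```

View pics/c13b.png

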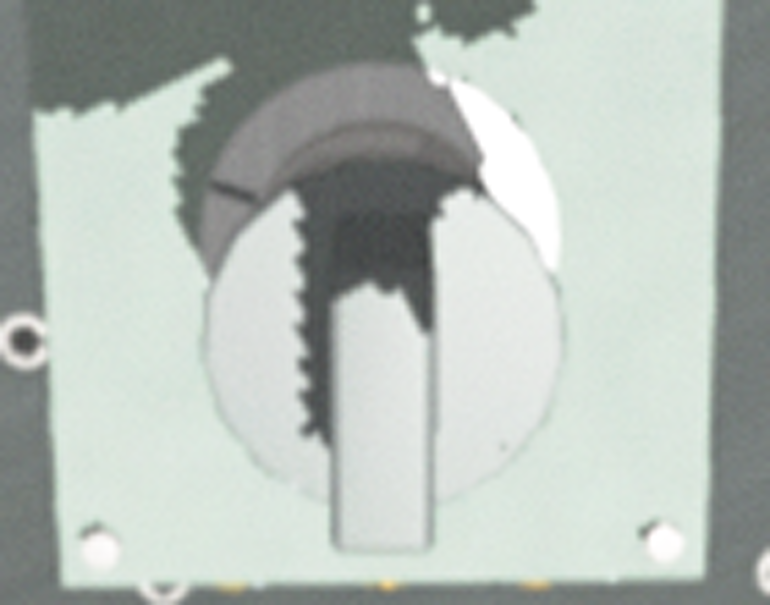

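Run:
```python
from h import *
ci=camera_info('wrist');P=np.load('pics/w13_pose.npy')
c=lambda x,y,z:onz(ci,255+(x+.5)/5.5-.5,170+(y+.5)/5.5-.5,z,P)[:2]
y=lambda v:np.degrees(np.arctan2(v[1],v[0]))
z=.102+.035
print('wing yaw',y(c(336,548,z)-c(331,290,z)),y(c(432,548,z)-c(436,330,z)),'thick',np.linalg.norm(c(336,545,z)-c(432,545,z)))
print('module yaw',y(c(62,585,.055)-c(36,120,.055)),y(c(705,578,.055)-c(722,10,.055)))
for zf in (.102,.107,.112):
    F=np.array([c(*p,zf) for p in [(205,345),(562,340),(255,450),(500,455),(300,492),(230,255)]]);A=np.c_[2*F,np.ones(len(F))];s=np.linalg.lstsq(A,(F**2).sum(1),rcond=None)[0];print('flange',zf,s[:2].round(4),np.sqrt(s[2]+s[:2]@s[:2]).round(4))
```

```text
wing yaw -26.59470775316607 -27.885261494864572 thick 0.01108881162655941
module yaw -26.692124300175067 -26.496680073753705
flange 0.102 [0.5529 0.2192] 0.0226
flange 0.107 [0.5516 0.2198] 0.0222
flange 0.112 [0.5504 0.2205] 0.0218
```

View pics/s13.png

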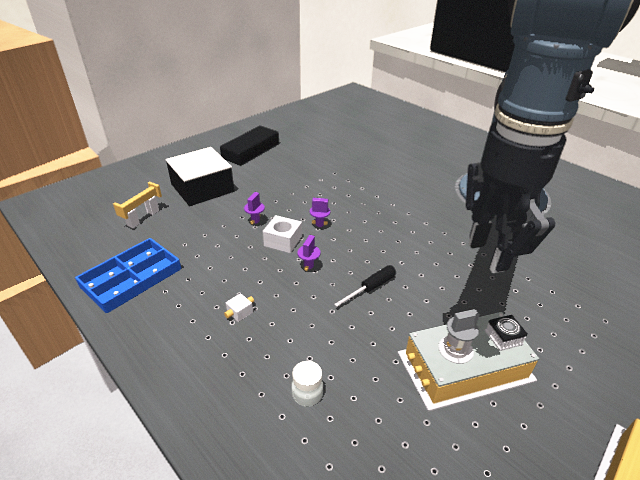

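The scene view shows the carrier locked at (462,325), the block empty at (283,233), and the jar, adapter, driver and purple parts where they started. The gripper is clear, so I'm handing the job in.

```bash
python3 -c "
from workcell import workorder
print(workorder.close_job())"
```

```text
the job is handed in; nothing more can be done
None
```

The fuse carrier is in the bayonet barrel and, by every check I could make, locked; I handed the job in at about 22 s, and the hand-in gives no verdict.

**How it went:** I took the grey carrier out of the block and turned its wing to +70° from the module's long side. I lowered it by feel: the lugs went into the slots without contact, and the spring was met about 19 mm below the rim. I pressed to about 13.5 N, twisted clockwise about 73° until the torque rose at the stop, and eased back about 3°. The spring then lifted the carrier about 6 mm to about 6 N before I opened the jaws and backed off.

**Final checks:**
- **Angle:** the wing is at about −27.2° and the module at about −26.6°, so they agree within 1° (limit 0.15 rad).
- **Position:** the flange centre is within 1–2 mm of the barrel's axis.
- **Height:** carrier_mid is about 0.102 m. That is close to the 0.1005 m lower limit, because this barrel is at the short end of its range (rim about 0.091 m).
- **Forces:** the wrist read at most about 13.5 N upwards in the readings I took. There was also a 3–5 N sideways load while the spring was pressed, which went away on the lift.
- **Bystanders:** the driver, jar, adapter and purple look-alikes look unmoved by eye in the last scene view. I did not re-measure their positions.

**Disagreements:** the carrier's flange radius came out at 22.2 mm instead of 23 mm, and the barrel position varied by 1–2 mm between views. Both are within the calibration error.

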